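# Rake the lost forceps from under the riser and put them away in the instrument case

## Task

The forceps have slid under the low steel riser on the bench. Drag them right out in front of it with the flat rake (do not touch them with the gripper while they are under there) and put the rake back down flat where it lay. Then lay the forceps in the open instrument case, beside the spatula, and close its lid; leave the vials, the dish and the marker pen alone.

Things in the scene. Friction and masses are not known exactly. Their poses are not given: they have to be found in the camera images.
- riser: Fixed low steel shelf, 100 deep (x) x 260 wide (y) x 66 high; origin on the bench under its middle, own x points in from the open front to the back. Front edge x = -50, top plate underside 61 above the bench; closed back (inner face x = 46) and sides (inner faces y = -126, +126). Vials stand along the rear of its top, a dish at its left. Wire rail at sides and back of the top.
- forceps: Steel forceps lying flat somewhere under the riser, 125 long (own y), 15 wide (own x, narrowing at the tip), 10 high, 20 g; origin in the middle of the underside. Its long axis lies roughly along the riser's front.
- rake: Flat furnace rake resting level on the bench left of the stirrer, about 110 g. Origin under the middle of its wooden grip: 80 long (own x, -40 to +40), 18 wide, 21 high. A steel strip 20 wide, 4 thick, 16 to 20 up, runs forward (+x) to a blade 70 wide (own y) turned straight down to the bench: 20 high, from x = 118 (its pulling face) to 122. Free height under the strip 16. Heavier in front of the grip.
- rake_lip (a point): Bottom edge of the rake's turned-down blade, mid-width, on the face that pulls (118 in front of the rake's origin).
- instrument_case: Fixed stainless case, 88 x 168 x 28, lid open; origin on the bench under the middle, own +x from its front to its hinged back, own y along it. Inside: x -41 to +41, y -81 to +81, floor (rubber mat) 6 above the bench, wall tops at 28, walls 3 thick. A spatula 11 wide, 7 high lies fixed along the rear (x 25 to 37); the forceps go lengthwise (along y) in the free space in front of it.
- case_lid (a joint): Hinge of the case's lid, rad: 0 closed, 2.15 to 2.35 at the start (leaning back behind the case), stop at 2.4. Hinge line along the case's y at x = 46, 30 above the bench. Lid: plate 89 x 168 x 5, 100 g, top 34 above the bench when closed. Stiff hinge (0.035 N m): it stays where it is left, but once pushed forward from behind and down below about 0.6 rad it falls shut.
- lid_edge (a point): Middle of the free edge of the case's lid, 91 from the hinge line; about 100 high and 55 behind the hinge when the lid is open.
- vial_0: Screw-cap vial, 25 dia x 60 high, on the rear of the riser's top, rightmost; leave alone.
- vial_1: Screw-cap vial, 25 dia x 60 high, on the rear of the riser's top, second from the right; leave alone.
- vial_2: Screw-cap vial, 25 dia x 60 high, on the rear of the riser's top, third from the right; leave alone.
- petri_dish: Round flat dish, 73 dia x 15 high, on the left of the riser's top; leave alone.
- marker: Marker pen with a white barrel, 126 long, lying near the bench's front edge; leave alone.

How it is judged:
By the outcome, as a careful person would: the job done as asked, in the order asked, and still so for the second after the job is handed in, with the robot touching nothing.
It also fails if it takes over 72 s, if anything falls off the work surface, if the arm or the gripper's body presses on something with over 40 N, if the wrist force passes 120 N, or if a joint passes its speed limit or range.

## Robot

A 7-joint arm with a two-finger parallel gripper is mounted at the origin on a cart in front of the work surface, level with it; the furniture and walls round the work are solid. World frame = base frame: x ahead of the robot, y to its left, z up, the work surface at z = 0. Lengths are in mm, angles in rad, forces in N, time in s.
With the tool pointing down it reaches from about 350 to 900 mm from the base axis. Payload 19.9 kg.
Tool frame: the origin (TCP) lies midway between the tips of the shut fingers; the grasp point (between the pads) lies 19 mm behind it (manip.pinch_z is the y of the grasp point in the tool frame, in mm); y points along the fingers, z is the direction in which the jaws open and shut, and the axes are right-handed (so a half turn about y gives the same grasp; the last joint's range is limited). The gripper opens to 85 mm and grips with 20 to 120 N. Pads are 22 mm wide; open, the fingers measure 114 mm over their backs; the gripper's body (76 mm by 85 mm) begins 54 mm behind the grasp point. The pads swing forward as they close: fully open they stand 13 mm farther back than shut.
Start: joints at [1.083, 0.417, -0.01, 1.614, 0.005, 1.111, -0.053], TCP at [270.044, -563.629, 231.26] pointing down, gripper open.
Joint ranges: [-2.81, 2.81], [-0.39, 2.02], [-1.27, 1.25], [0.06, 2.57], [-1.19, 4.33], [0.19, 2], [-2.82, 2.82]. Speed limits (rad/s): [1.89, 1.89, 2.39, 2.39, 3.01, 3.01, 3.01].

## Interface

Orientations are given as a rotation vector (axis times angle).
In Python, from workcell import readout, eyes, job_done, manip gives the robot as it stands. The module is installed in compiled form; this text tells all that it offers.
- The arm moves only by the tool arm_command, never from a script. Its argument "series" is a list of rows, each an object of numbers: "fingers": the finger opening in m, from 0 to 0.0854; "x", "y", "z": the shift along the world's x, y, z in m; "twist": the turn about the world's z in rad. In form: [{"fingers": .., "x": .., "y": .., "z": .., "twist": ..}, ...]. A call has 1 to 10 rows; each row is the pose to reach, as a shift and turn from the pose commanded when the call began; what a row does not reach only later rows make up. A row lasts 1/12 s, in which the tool goes at most 41.7 mm and 7.16 degrees, less where a joint would pass 70% of its speed; a pose out of reach is approached as far as the arm can. A call with a gripper value outside its range is refused whole. The fingers move at their own pace and stop on an object; "force" is the grip in N (left out, the last holds). Time passes only in rows, so rows that repeat a pose let the fingers close. It gives the time, the measured TCP pose, the force and the opening at its end, in the units of the state.
- readout.get_obs(): the state, without advancing time (a new reading comes with each control period).
- eyes.camera(name): name is "side" or "top" or "wrist"; returns the picture (480x640x3 uint8, blue, green, red); there is no depth.
- eyes.calibration(name): a dict with "vfov" (degrees; the focal length in pixels is half the picture's height over the tangent of half this angle, whatever the lens; pixels are square), "cx", "cy" (the principal point, pixels), "k1" (the pictures are not rectified: a ray, as slopes to the right and down, at radius r is drawn at 1 + k1 r^2 times it, then the intrinsics apply), "cam_to_world" (4x4, takes a point from camera to world coordinates). Camera axes: x right, y up, looking along -z (the intrinsics and any distortion apply to the point x, -y, -z); pixel columns grow to the right and rows downward; lengths in mm; the calibration is good to about 2 mm. A picture is of the moment at which its call begins: read the wrist's pose just before it. calibration takes no time and is no camera call; for the wrist camera it gives the pose at the moment of the call.
- job_done(): hands the job in, once; it reports no verdict.
The state is a dict: "time": time; "joint_positions": joint angles; "qd": joint speeds; "joint_efforts": joint torques, N m; "ee_pos": TCP position; "eef_rot": TCP orientation; "ft_force": force on the tool from outside, world axes, zero at the start; "moment": the same for the moment, N m; "opening": finger opening in mm.
Only numpy, scipy, OpenCV 4.12 (cv2) and the standard library are available. Lean on these libraries where they do the work, as an engineer would, in place of code of your own. Each camera call takes 0.05 s, during which the arm holds its last target.

## Working session

There is one attempt and no reset: what is moved stays moved. The work goes in short steps, Python scripts to look and compute and a tool call to move; the robot and the scene stay as the last step left them, time stands still between calls to the robot, and variables do not carry over. Pictures are saved under pics/ and viewed, and the job is handed in when it is done.

Besides the shell and the picture viewer there is one more tool, called after "Emit:" as name([rows], argument=value, ...), one row to a line, values as JSON. arm_command: Moves the arm, as the interface text tells. Its arguments: {"type":"object","properties":{"series":{"type":"array"},"force":{"type":"number"}},"required":["series"]}

```bash
ls; mkdir -p pics; python3 - <<'E'
from workcell import readout, eyes, manip
import cv2
print(readout.get_obs()); print(manip.pinch_z)
for n in("side","top","wrist"):
    c=eyes.calibration(n); print(n,c)
    cv2.imwrite(f"pics/a_{n}.png",eyes.camera(n))
E
```

```text
pics
{'time': 0.0, 'joint_positions': array([ 1.08251402,  0.41797083, -0.01030808,  1.61419282,  0.00469122,
        1.11072168, -0.05301214]), 'qd': array([ 0.00101978,  0.0009511 ,  0.00021068,  0.00105667, -0.00029566,
        0.00056354,  0.00034833]), 'joint_efforts': array([-1.21548728e-03, -8.64465666e+01,  6.77855685e-01, -4.34890974e+01,
        1.89563271e-02,  7.60309777e-03,  7.77207879e-05]), 'ee_pos': array([ 269.87797491, -563.32472105,  230.65438025]), 'eef_rot': array([-0.44878272,  1.97505577, -1.97259464]), 'ft_force': array([0.87265661, 1.0026659 , 0.36379148]), 'moment': array([ 0.01848643, -0.05131528, -0.00202044]), 'opening': 85.84505983789279}
-18.700000000000003
side {'vfov': 57.081725406071065, 'cx': 324.88975783629394, 'cy': 245.19255917580116, 'k1': -0.05710821879109544, 'cam_to_world': array([[ 9.44588015e-01,  1.72409523e-01, -2.79335709e-01,
         2.22139583e+02],
       [-3.28076716e-01,  4.67549968e-01, -8.20830491e-01,
        -8.34383103e+02],
       [-1.09155919e-02,  8.66990187e-01,  4.98205646e-01,
         5.75989452e+02],
       [ 0.000000
[... 310 characters left out ...]
3968158e-02,  1.28539846e-03,
        -6.47337096e+01],
       [-4.44479970e-04,  8.45808200e-02,  9.96416523e-01,
         1.26128017e+03],
       [ 0.00000000e+00,  0.00000000e+00,  0.00000000e+00,
         1.00000000e+00]])}
wrist {'vfov': 62.50815480654585, 'cx': 320.17850879512974, 'cy': 240.20322753615358, 'k1': -0.051544954657891766, 'cam_to_world': array([[ 4.34024082e-01,  8.54226886e-01,  2.86215868e-01,
         3.42964385e+02],
       [-9.00901053e-01,  4.11757863e-01,  1.37232487e-01,
        -5.26842874e+02],
       [-6.23953828e-04, -3.17414381e-01,  9.48286730e-01,
         3.72388644e+02],
       [ 0.00000000e+00,  0.00000000e+00,  0.00000000e+00,
         1.00000000e+00]])}
```

View pics/a_top.png

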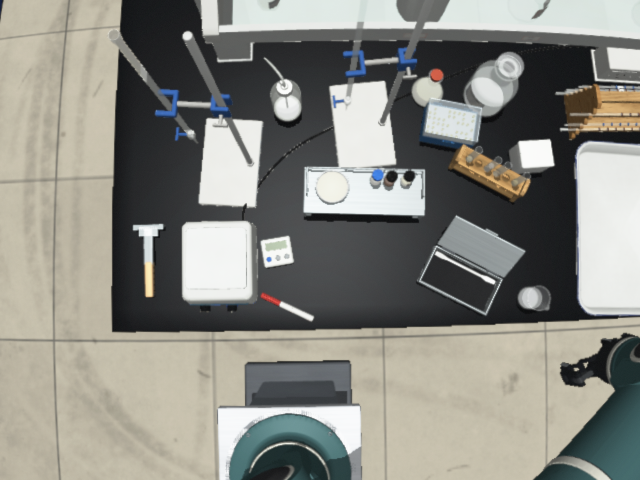

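View pics/a_side.png

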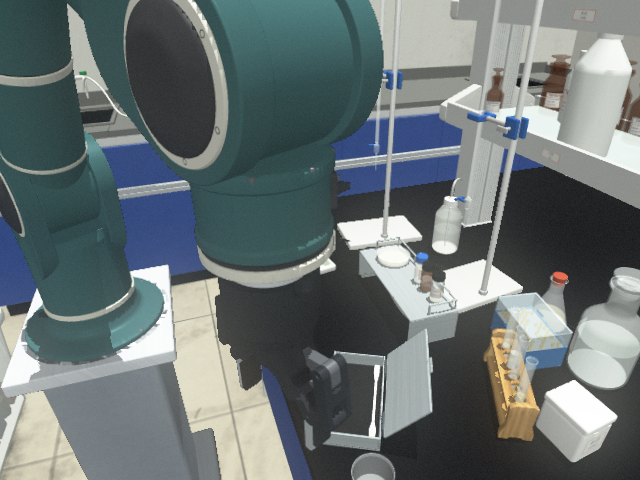

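View pics/a_wrist.png

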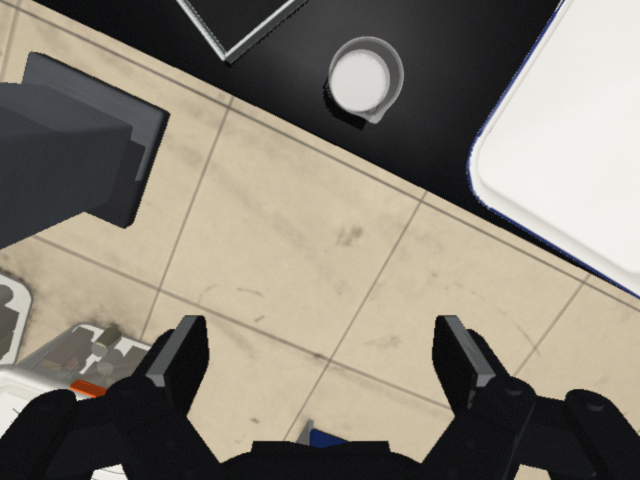

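The top view shows the rake at about (148,260), stirrer (218,262), timer (277,252), marker (287,306), riser (365,192) and the open case (470,265). I'll measure these.

```bash
cat > h.py <<'E'
import numpy as np, cv2
from workcell import readout, eyes, manip
def K(c):
    f=240/np.tan(np.radians(c["vfov"]/2)); return np.array([[f,0,c["cx"]],[0,f,c["cy"]],[0,0,1]])
def rays(c,px):
    px=np.array(px,float).reshape(-1,1,2)
    # k1 model == opencv radial k1
    u=cv2.undistortPoints(px,K(c),np.array([c["k1"],0,0,0,0.]))[:,0]
    d=np.c_[u[:,0],-u[:,1],-np.ones(len(u))]
    T=c["cam_to_world"]; return T[:3,3],d@T[:3,:3].T
def onz(c,px,z):
    o,d=rays(c,px); z=np.broadcast_to(z,len(d)); return o+d*((z-o[2])/d[:,2])[:,None]
def proj(c,P):
    P=np.array(P,float).reshape(-1,3);T=c["cam_to_world"]; q=(P-T[:3,3])@T[:3,:3]
    q=q*[1,-1,-1]
    return cv2.projectPoints(q.reshape(-1,1,3),np.zeros(3),np.zeros(3),K(c),np.array([c["k1"],0,0,0,0.]))[0][:,0]
def crop(im,x0,y0,x1,y1,s,fn):
    cv2.imwrite(fn,cv2.resize(im[y0:y1,x0:x1],None,fx=s,fy=s,interpolation=cv2.INTER_CUBIC))
E
python3 - <<'E'
from h import *
im=cv2.imread("pics/a_top.png")
crop(im,120,215,270,315,5,"pics/b1.png")
crop(im,295,155,435,225,5,"pics/b2.png")
crop(im,410,210,530,320,5,"pics/b3.png")
hsv=cv2.cvtColor(im,cv2.COLOR_BGR2HSV)
sub=np.zeros(im.shape[:2],np.uint8); sub[215:305,125:170]=1
wood=((hsv[...,1]>90)&(hsv[...,2]>120)&(sub>0)).astype(np.uint8)
c=max(cv2.findContours(wood,0,2)[0],key=cv2.contourArea); r=cv2.minAreaRect(c); print(r,cv2.boxPoints(r))
al=((im.max(2)>60)&(sub>0)).astype(np.uint8)
c=max(cv2.findContours(al,0,2)[0],key=cv2.contourArea); print(cv2.boxPoints(cv2.minAreaRect(c)))
E
```

```text
((151.8916778564453, 281.0596923828125), (5.890678405761719, 31.57530403137207), 10.954063415527344) [[146.      296.     ]
 [152.      265.     ]
 [157.78336 266.1194 ]
 [151.78336 297.1194 ]]
[[132. 223.]
 [164. 223.]
 [164. 297.]
 [132. 297.]]
```

View pics/b1.png

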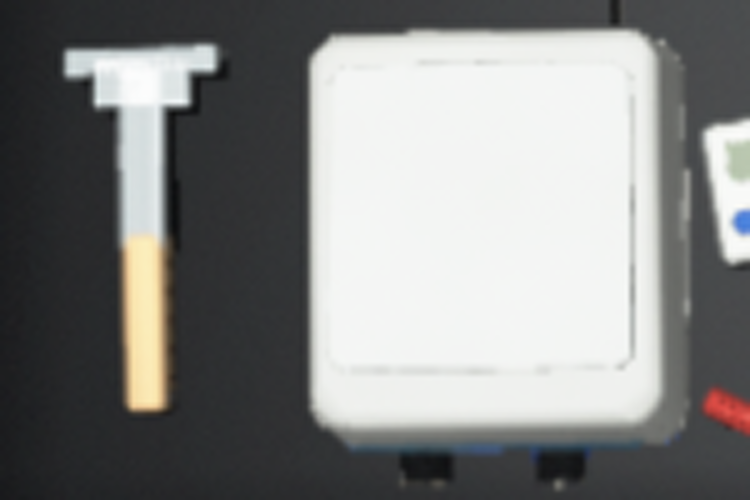

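View pics/b2.png

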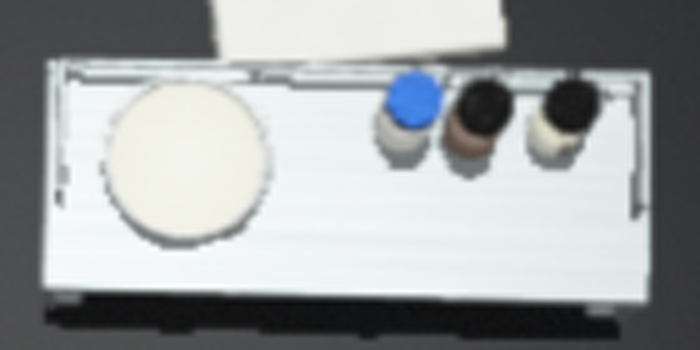

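View pics/b3.png

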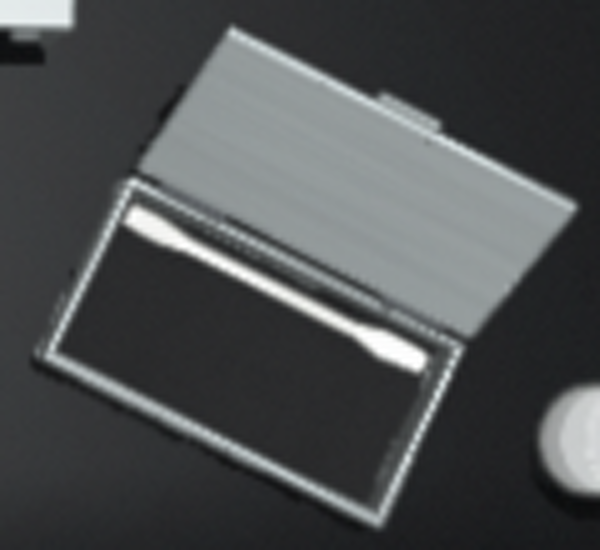

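```bash
python3 - <<'E'
from h import *
np.set_printoptions(suppress=True,precision=1)
c=eyes.calibration("top")
print("rake grip rear/front z21",onz(c,[[149,297],[149,262.4]],21))
print("blade ends z20",onz(c,[[133,227],[163.4,226]],20))
r=onz(c,[[303.6,213],[424.6,215],[304.4,167],[425,169]],66); print("riser FL FR BL BR",r, np.linalg.norm(r[0]-r[1]),np.linalg.norm(r[0]-r[2]))
k=onz(c,[[418,280.4],[486,314.4],[502.6,279],[436,246]],28); print("case",k,[np.linalg.norm(k[i]-k[(i+1)%4]) for i in range(4)], k.mean(0))
a=k[3]-k[0]+k[2]-k[1];b=k[0]-k[1]+k[3]-k[2]
print(np.arctan2(a[1],a[0]),np.arctan2(b[1],b[0])-np.pi/2)
print("lid edge z100",onz(c,[[456.4,215.6],[525.6,251.4]],102))
print("stirrer",onz(c,[[182,222],[256,222],[256,303],[182,303]],[80]*4))
print("marker",onz(c,[[262,295],[313,320]],[8]*2),"timer",onz(c,[[262,240],[290,235],[294,263],[267,267]],[15]*4))
print("edge",onz(c,[[112,331],[600,318]],0))
E
```

```text
rake grip rear/front z21 [[399.1 305.1  21. ]
 [476.  305.   21. ]]
blade ends z20 [[556.5 342.9  20. ]
 [557.1 272.4  20. ]]
riser FL FR BL BR [[ 572.5  -42.9   66. ]
 [ 563.3 -302.    66. ]
 [ 672.5  -46.4   66. ]
 [ 663.9 -307.3   66. ]] 259.2909182163818 99.99636119153206
case [[ 424.4 -289.6   28. ]
 [ 345.4 -439.9   28. ]
 [ 422.5 -481.    28. ]
 [ 499.1 -332.4   28. ]] [np.float64(169.80702464240727), np.float64(87.29609235269551), np.float64(167.1929743006613), np.float64(86.05488198287219)] [ 422.9 -385.7   28. ]
-0.5042705845325316 -0.48027216370314507
lid edge z100 [[ 556.2 -362.3  102. ]
 [ 478.  -509.3  102. ]]
stirrer [[557.2 215.7  80. ]
 [553.6  57.5  80. ]
 [383.7  59.7  80. ]
 [385.9 216.2  80. ]]
marker [[399.9  53.7   8. ]
 [342.7 -58.    8. ]] timer [[521.4  51.3  15. ]
 [531.3 -10.9  15. ]
 [469.  -18.7  15. ]
 [461.4  41.   15. ]]
edge [[ 322.5  399.5    0. ]
 [ 324.3 -728.     0. ]]
```

```bash
python3 - <<'E'
from h import *
np.set_printoptions(suppress=True,precision=2)
im=cv2.imread("pics/a_side.png")
s=im[235:355,340:470]; s=np.clip(s.astype(float)*3,0,255).astype(np.uint8)
cv2.imwrite("pics/c1.png",cv2.resize(s,None,fx=6,fy=5,interpolation=cv2.INTER_CUBIC)[:600])
from scipy.spatial.transform import Rotation as R
o=readout.get_obs(); M=R.from_rotvec(o["eef_rot"]).as_matrix();print(M)
E
```

```text
[[-0.9  -0.    0.43]
 [-0.43  0.   -0.9 ]
 [ 0.   -1.   -0.  ]]
```

View pics/c1.png

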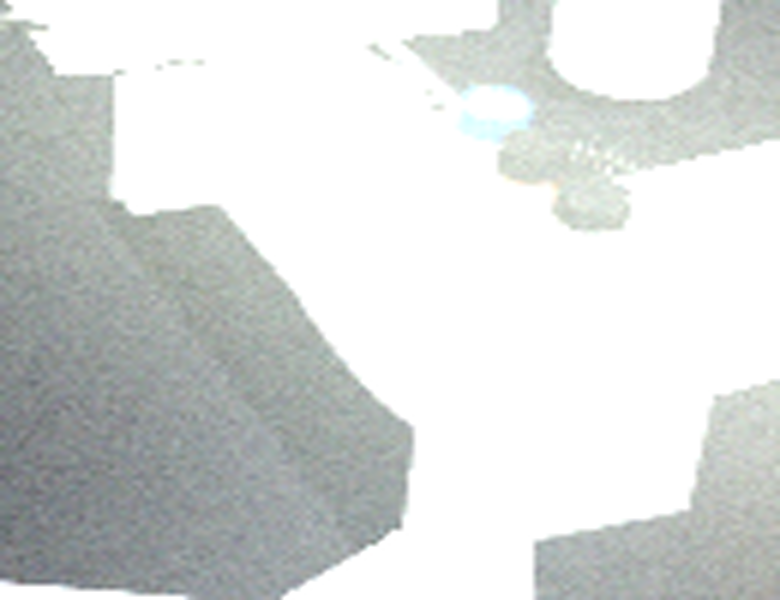

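The side view shows bare bench under the riser's front 40 mm or so, so the forceps lie deeper than that. I'll work out a wrist-camera pose that sees further under.

```bash
cat > vis.py <<'E'
from h import *
from scipy.spatial.transform import Rotation as R
np.set_printoptions(suppress=True,precision=2)
c=eyes.calibration("wrist"); o=readout.get_obs(); p0=o["ee_pos"]; T0=c["cam_to_world"]
hand=np.zeros((480,640),np.uint8)
for poly in ([[0,400],[150,370],[185,310],[215,310],[215,420],[250,440],[390,440],[430,420],[430,310],[465,310],[500,370],[640,400],[640,480],[0,480]],):
    cv2.fillPoly(hand,[np.array(poly)],1)
yaw=-0.035; ex=np.array([np.cos(yaw),np.sin(yaw),0]); ey=np.array([-np.sin(yaw),np.cos(yaw),0]); C=np.array([618,-174.6,0])
g=np.array([[u,v] for u in range(-10,46,5) for v in range(-120,121,10)])
P=C+g[:,:1]*ex+g[:,1:]*ey+[0,0,6]
res=[]
for tw in np.radians(range(-165,166,15)):
  Rz=R.from_euler("z",tw).as_matrix()
  for x in range(380,521,20):
    for y in range(-340,41,30):
      for z in (15,40,80,120):
        T=np.eye(4);T[:3,:3]=Rz@T0[:3,:3];t=np.array([x,y,z]);T[:3,3]=t+Rz@(T0[:3,3]-p0)
        cc=dict(c,cam_to_world=T); q=proj(cc,P); fwd=((P-T[:3,3])@T[:3,:3])[:,2]<0
        d=P-T[:3,3]; 
        # crossing of front plane
        dn=((C-50*ex-T[:3,3])@ex)/(d@ex); h=T[2,3]+dn*d[:,2]; lat=(T[:3,3]+dn[:,None]*d-C)@ey
        ok=fwd&(dn>0)&(dn<1)&(h<59)&(abs(lat)<124)&(q[:,0]>3)&(q[:,0]<637)&(q[:,1]>3)&(q[:,1]<477)
        i=np.where(ok)[0]; qi=q[i].astype(int); ok[i]=hand[qi[:,1],qi[:,0]]==0
        dp=g[ok,0].max() if ok.any() else -99
        res.append((ok.sum(),dp,round(np.degrees(tw)),x,y,z))
res.sort(reverse=True)
print(len(P)); 
for r in res[:25]: print(*r)
E
python3 vis.py
```

```text
300
50 0 120 440 -220 120
46 0 120 480 -220 80
45 0 135 440 -250 120
45 0 120 480 -250 80
45 0 120 440 -250 120
44 0 150 460 -100 120
43 0 120 480 -190 80
43 0 120 440 -190 120
42 5 -150 400 -130 120
42 5 -150 400 -160 120
42 0 150 440 -190 120
42 0 150 440 -220 120
42 -5 135 500 -220 80
41 5 -150 400 -100 120
41 0 135 480 -220 80
41 0 135 480 -250 80
40 5 -150 400 -70 120
40 5 -165 420 -10 120
40 5 -165 420 -40 120
40 5 -165 420 -70 120
40 0 -150 420 -100 120
40 0 -150 420 -130 120
40 -5 120 460 -220 120
39 45 -120 380 20 15
39 0 165 460 -40 120
```

```bash
sed -i 's/range(-10,46,5)/range(0,46,5)/; s/(15,40,80,120)/(5,15,30,60,100,160)/; s/range(380,521,20)/range(340,521,20)/; s/range(-340,41,30)/range(-400,101,30)/; s/dp=.*/dp=(g[ok,0].max(),g[ok,1].min(),g[ok,1].max()) if ok.any() else -99/' vis.py; sed -i 's/    for y in range/    for y in range/; s/res.sort.*/res.sort(key=lambda r:-r[0])/' vis.py; python3 vis.py
```

```text
250
113 (np.int64(35), np.int64(-120), np.int64(50)) -15 340 80 15
112 (np.int64(40), np.int64(-120), np.int64(90)) -15 340 -10 5
112 (np.int64(40), np.int64(-120), np.int64(80)) -15 340 20 5
108 (np.int64(40), np.int64(-120), np.int64(110)) -15 340 -40 5
102 (np.int64(35), np.int64(-120), np.int64(70)) -15 340 50 5
101 (np.int64(40), np.int64(-120), np.int64(120)) -15 340 -70 5
93 (np.int64(30), np.int64(-120), np.int64(50)) -15 360 80 5
91 (np.int64(40), np.int64(-120), np.int64(120)) -15 340 -100 5
88 (np.int64(30), np.int64(-120), np.int64(70)) -15 340 80 5
84 (np.int64(30), np.int64(-120), np.int64(60)) -15 340 50 15
82 (np.int64(35), np.int64(-120), np.int64(120)) -30 340 -130 5
81 (np.int64(40), np.int64(-120), np.int64(120)) -15 340 -130 5
80 (np.int64(30), np.int64(-120), np.int64(50)) -15 360 50 5
78 (np.int64(35), np.int64(-120), np.int64(120)) -30 340 -100 5
75 (np.int64(35), np.int64(-120), np.int64(120)) -30 340 -280 5
74 (np.int64(35), np.int64(-120), np.int64(120)) -30 340 -250 5
73 (np.int64(35), np.int64(-120), np.int64(120)) -30 340 -160 5
71 (np.int64(35), np.int64(-120), np.int64(120)) -30 340 -220 5
71 (np.int64(35), np.int64(-120), np.int64(120)) -30 340 -190 5
71 (np.int64(35), np.int64(-100), np.int64(120)) -30 340 -70 5
71 (np.int64(40), np.int64(-120), np.int64(120)) -15 340 -160 5
69 (np.int64(35), np.int64(-110), np.int64(110)) -30 340 -310 5
66 (np.int64(35), np.int64(-40), np.int64(120)) -45 340 -400 5
61 (np.int64(40), np.int64(-120), np.int64(120)) -45 340 -130 5
60 (np.int64(35), np.int64(-70), np.int64(120)) -30 340 -40 5
```

```bash
sed -i 's/ok=fwd&/L=(P-T[:3,3])@T[:3,:3]; ok=(np.hypot(L[:,0],L[:,1])<1.1*abs(L[:,2]))\&fwd\&/; s/range(0,46,5)/range(-5,46,5)/' vis.py; python3 vis.py
```

```text
275
41 (np.int64(0), np.int64(-100), np.int64(100)) 150 420 -160 160
40 (np.int64(0), np.int64(-120), np.int64(70)) 150 420 -190 160
38 (np.int64(0), np.int64(-60), np.int64(120)) 150 420 -130 160
35 (np.int64(5), np.int64(-60), np.int64(50)) -150 360 -130 160
35 (np.int64(5), np.int64(-30), np.int64(80)) -150 360 -100 160
34 (np.int64(5), np.int64(0), np.int64(110)) -150 360 -70 160
34 (np.int64(0), np.int64(-120), np.int64(120)) 120 400 -220 160
33 (np.int64(5), np.int64(10), np.int64(110)) -165 380 -10 160
32 (np.int64(0), np.int64(-30), np.int64(120)) 150 420 -100 160
31 (np.int64(10), np.int64(-110), np.int64(-30)) 105 340 -310 160
31 (np.int64(0), np.int64(-100), np.int64(50)) 150 400 -190 160
30 (np.int64(10), np.int64(50), np.int64(120)) -150 340 -40 160
30 (np.int64(0), np.int64(-110), np.int64(30)) -150 380 -160 160
30 (np.int64(5), np.int64(10), np.int64(110)) -135 340 -130 160
30 (np.int64(10), np.int64(-70), np.int64(0)) 105 340 -280 160
30 (np.int64(10), np.int64(-40), np.int64(30)) 105 340 -250 160
30 (np.int64(10), np.int64(-10), np.int64(60)) 105 340 -220 160
30 (np.int64(5), np.int64(-110), np.int64(-20)) 105 360 -310 160
30 (np.int64(5), np.int64(-80), np.int64(10)) 105 360 -280 160
30 (np.int64(5), np.int64(-50), np.int64(40)) 105 360 -250 160
30 (np.int64(5), np.int64(-60), np.int64(40)) 120 380 -310 160
30 (np.int64(0), np.int64(-120), np.int64(100)) 120 400 -250 160
30 (np.int64(0), np.int64(-100), np.int64(110)) 120 460 -220 100
29 (np.int64(0), np.int64(-80), np.int64(60)) -150 380 -130 160
29 (np.int64(0), np.int64(-50), np.int64(90)) -150 380 -100 160
```

Emit:
arm_command([
  {"x":0.01,"y":0.04,"z":-0.007,"twist":-0.125},
  {"x":0.02,"y":0.08,"z":-0.014,"twist":-0.25},
  {"x":0.03,"y":0.12,"z":-0.021,"twist":-0.375},
  {"x":0.035,"y":0.16,"z":-0.028,"twist":-0.5},
  {"x":0.04,"y":0.2,"z":-0.035,"twist":-0.625},
  {"x":0.05,"y":0.24,"z":-0.042,"twist":-0.75},
  {"x":0.06,"y":0.28,"z":-0.049,"twist":-0.875},
  {"x":0.07,"y":0.32,"z":-0.056,"twist":-1.0},
  {"x":0.08,"y":0.36,"z":-0.063,"twist":-1.125},
  {"x":0.09,"y":0.4,"z":-0.07,"twist":-1.25},
])

```text
invalid input at $.series[0]: expected keys fingers, x, y, z, twist
```

Emit:
arm_command([
  {"x":0,"y":0.02,"z":0,"twist":-0.125},
  {"x":0,"y":0.04,"z":0,"twist":-0.25},
  {"x":0,"y":0.048,"z":0,"twist":-0.375},
  {"x":0,"y":0.048,"z":0,"twist":-0.5},
  {"x":0,"y":0.048,"z":0,"twist":-0.625},
  {"x":0,"y":0.048,"z":0,"twist":-0.75},
  {"x":0,"y":0.048,"z":0,"twist":-0.875},
  {"x":0,"y":0.048,"z":0,"twist":-1.0},
  {"x":0,"y":0.048,"z":0,"twist":-1.125},
  {"x":0,"y":0.048,"z":0,"twist":-1.25},
])

```text
invalid input at $.series[0]: expected keys fingers, x, y, z, twist
```

```bash
cat > look.py <<'E'
from h import *
import sys,json
from scipy.spatial.transform import Rotation as R
np.set_printoptions(suppress=True,precision=3)
tag=sys.argv[1]
o=readout.get_obs(); M=R.from_rotvec(o["eef_rot"]).as_matrix()
print(o["time"],o["ee_pos"],"jaw yaw",np.degrees(np.arctan2(M[1,2],M[0,2])),"q",o["joint_positions"],"F",o["ft_force"],"M",o["moment"],"open",o["opening"])
for n in sys.argv[2:]:
    c=eyes.calibration(n); cv2.imwrite(f"pics/{tag}_{n}.png",eyes.camera(n))
    c={k:(v.tolist() if hasattr(v,"tolist") else v) for k,v in c.items()}; json.dump(c,open(f"pics/{tag}_{n}.json","w"))
E
cat >> h.py <<'E'
import json
def load(tag,n):
    c=json.load(open(f"pics/{tag}_{n}.json")); c["cam_to_world"]=np.array(c["cam_to_world"]); return cv2.imread(f"pics/{tag}_{n}.png"),c
E
python3 look.py d wrist side
```

```text
0.15 [ 269.902 -563.427  230.823] jaw yaw -64.40140892214535 q [ 1.083  0.418 -0.01   1.614  0.005  1.111 -0.053] F [-0.149  0.734 -0.931] M [-0.022  0.01  -0.01 ] open 85.45639942770376
```

View pics/d_wrist.png

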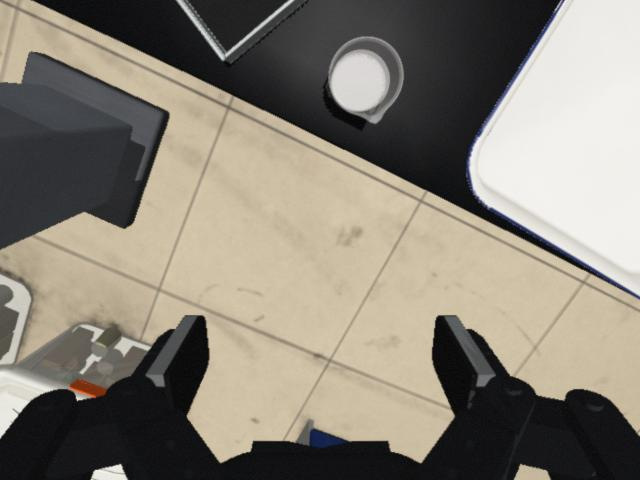

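View pics/d_side.png

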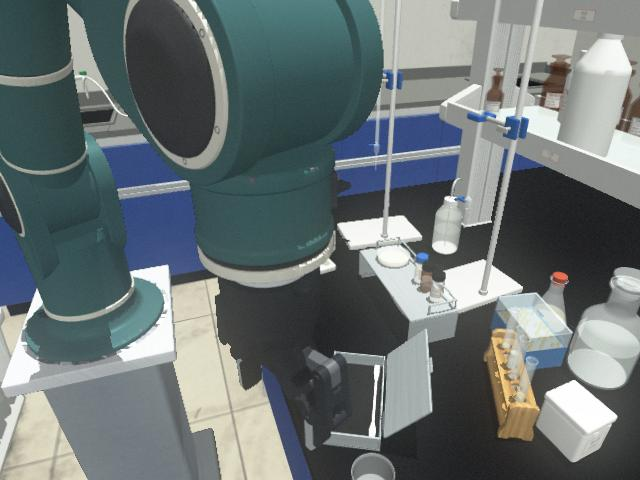

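All five keys are needed, so the calls were refused and nothing moved. I'll resend them complete.

Emit:
arm_command([
  {"fingers":0.085,"x":0.01,"y":0.04,"z":-0.007,"twist":-0.125},
  {"fingers":0.085,"x":0.02,"y":0.08,"z":-0.014,"twist":-0.25},
  {"fingers":0.085,"x":0.03,"y":0.12,"z":-0.021,"twist":-0.375},
  {"fingers":0.085,"x":0.035,"y":0.16,"z":-0.028,"twist":-0.5},
  {"fingers":0.085,"x":0.04,"y":0.2,"z":-0.035,"twist":-0.625},
  {"fingers":0.085,"x":0.05,"y":0.24,"z":-0.042,"twist":-0.75},
  {"fingers":0.085,"x":0.06,"y":0.28,"z":-0.049,"twist":-0.875},
  {"fingers":0.085,"x":0.07,"y":0.32,"z":-0.056,"twist":-1.0},
  {"fingers":0.085,"x":0.08,"y":0.36,"z":-0.063,"twist":-1.125},
  {"fingers":0.085,"x":0.09,"y":0.4,"z":-0.07,"twist":-1.25},
])

```text
time: 1.08
ee_pos: [350.6, -203.4, 168.4]
eef_rot: [-0.644, -1.831, 1.831]
ft_force: [1.8, 0.3, 0.2]
opening: 85.3
```

Emit:
arm_command([
  {"fingers":0.085,"x":0,"y":0.02,"z":0,"twist":-0.125},
  {"fingers":0.085,"x":0,"y":0.04,"z":0,"twist":-0.25},
  {"fingers":0.085,"x":0,"y":0.048,"z":0,"twist":-0.375},
  {"fingers":0.085,"x":0,"y":0.048,"z":0,"twist":-0.5},
  {"fingers":0.085,"x":0,"y":0.048,"z":0,"twist":-0.625},
  {"fingers":0.085,"x":0,"y":0.048,"z":0,"twist":-0.75},
  {"fingers":0.085,"x":0,"y":0.048,"z":0,"twist":-0.875},
  {"fingers":0.085,"x":0,"y":0.048,"z":0,"twist":-1.0},
  {"fingers":0.085,"x":0,"y":0.048,"z":0,"twist":-1.125},
  {"fingers":0.085,"x":0,"y":0.048,"z":0,"twist":-1.25},
])

```text
time: 1.92
ee_pos: [349.1, -158.7, 165.7]
eef_rot: [-1.215, -1.182, 1.189]
ft_force: [-0.4, -0.7, -0.6]
opening: 85.1
```

```bash
python3 look.py d wrist side
```

```text
1.9167 [ 349.135 -158.688  165.698] jaw yaw 178.29318974172202 q [ 0.081  0.071  0.277  2.242 -0.025  0.84  -2.798] F [-0.435 -0.679 -0.55 ] M [-0.016 -0.047  0.007] open 85.12371871366778
```

View pics/d_wrist.png

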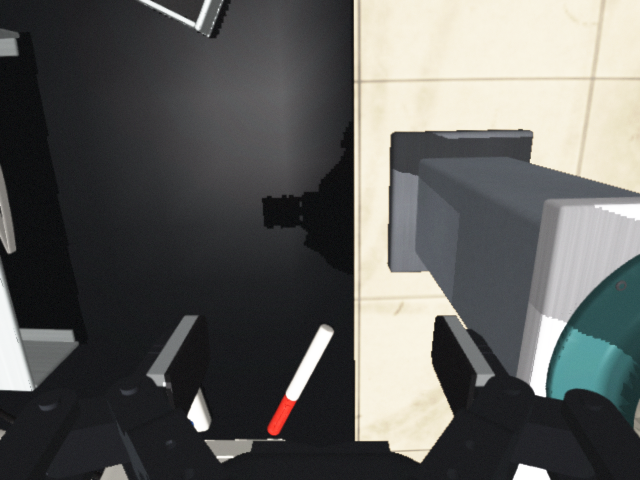

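View pics/d_side.png

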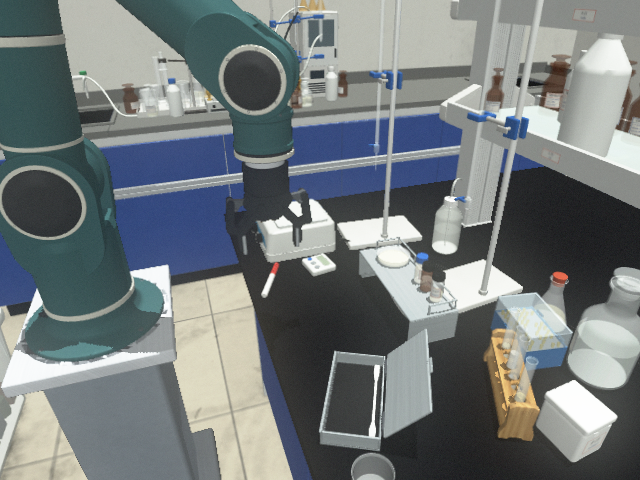

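```bash
python3 - <<'E'
from h import *
np.set_printoptions(suppress=True,precision=1)
im,c=load("d","wrist")
crop(im,0,20,110,400,1.5,"pics/d2.png")
z=np.clip(im[100:300,0:60].astype(float)*2,0,255).astype(np.uint8); cv2.imwrite("pics/d3.png",cv2.resize(z,None,fx=6,fy=3))
P=onz(c,[[2,178],[15,248],[8,215],[3,225]],10)
yaw=-0.035; ex=np.array([np.cos(yaw),np.sin(yaw),0]); ey=np.array([-np.sin(yaw),np.cos(yaw),0]); C=np.array([618,-174.6,0])
print(P); print(np.c_[(P-C)@ex,(P-C)@ey])
E
```

```text
[[ 592.7 -197.5   10. ]
 [ 597.8 -140.1   10. ]
 [ 596.  -168.    10. ]
 [ 602.6 -159.9   10. ]]
[[-24.4 -23.8]
 [-21.4  33.8]
 [-22.3   5.9]
 [-15.9  14.2]]
```

View pics/d3.png

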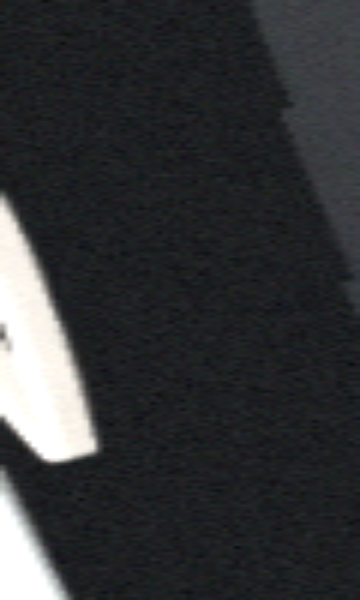

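```bash
python3 - <<'E'
from h import *
np.set_printoptions(suppress=True,precision=1)
im,c=load("d","side")
yaw=-0.035; ex=np.array([np.cos(yaw),np.sin(yaw),0]); ey=np.array([-np.sin(yaw),np.cos(yaw),0]); C=np.array([618,-174.6,0])
f=lambda u,v,z:C+u*ex+v*ey+[0,0,z]
P=[f(-22,34,10),f(-24,-24,10),f(-22,-90,10),f(-50,-130,61),f(-50,130,61),f(-50,-130,0),f(-50,130,0),f(50,-130,66)]
q=proj(c,P); print(q)
s=cv2.resize(im[235:355,340:470],None,fx=6,fy=5,interpolation=cv2.INTER_CUBIC)
s=np.clip(s.astype(float)*3,0,255).astype(np.uint8)
for a in q: cv2.circle(s,(int((a[0]-340)*6),int((a[1]-235)*5)),4,(0,0,255),-1)
cv2.imwrite("pics/d4.png",s)
E
```

```text
[[385.9 291.8]
 [396.5 307.7]
 [411.9 327.5]
 [410.6 322.7]
 [358.7 252.2]
 [407.6 348.1]
 [358.  274.6]
 [459.6 309.6]]
```

View pics/d4.png

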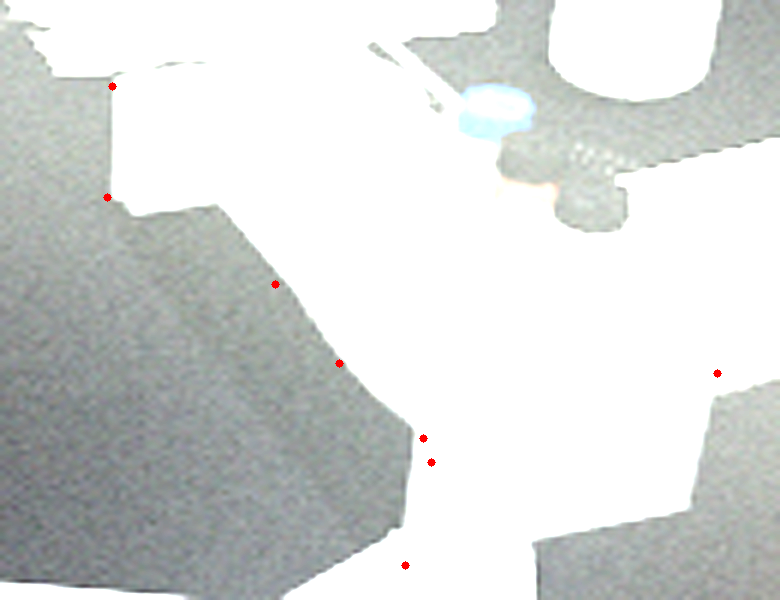

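The bright object at the left edge, around (5,215), is the forceps under the riser. Its left end is at about v=+34 in the riser frame. I'll turn so the camera faces the riser squarely.

Emit:
arm_command([
  {"fingers":0.085,"x":0.01,"y":0,"z":0,"twist":0.12},
  {"fingers":0.085,"x":0.02,"y":0,"z":0,"twist":0.24},
  {"fingers":0.085,"x":0.03,"y":0,"z":0,"twist":0.36},
  {"fingers":0.085,"x":0.04,"y":0,"z":0,"twist":0.48},
  {"fingers":0.085,"x":0.05,"y":0,"z":0,"twist":0.6},
  {"fingers":0.085,"x":0.06,"y":0,"z":0,"twist":0.72},
  {"fingers":0.085,"x":0.07,"y":0,"z":0,"twist":0.84},
  {"fingers":0.085,"x":0.07,"y":0,"z":0,"twist":0.96},
  {"fingers":0.085,"x":0.07,"y":0,"z":0,"twist":1.08},
  {"fingers":0.085,"x":0.07,"y":0,"z":0,"twist":1.2},
])

```text
time: 2.85
ee_pos: [419.4, -158.1, 165.6]
eef_rot: [-0.394, -1.997, 2.012]
ft_force: [0.2, 1.3, -0.3]
opening: 85.2
```

Emit:
arm_command([
  {"fingers":0.085,"x":0,"y":0,"z":0,"twist":0.12},
  {"fingers":0.085,"x":0,"y":0,"z":0,"twist":0.24},
  {"fingers":0.085,"x":0,"y":0,"z":0,"twist":0.36},
  {"fingers":0.085,"x":0,"y":0,"z":0,"twist":0.48},
  {"fingers":0.085,"x":0,"y":0,"z":0,"twist":0.6},
  {"fingers":0.085,"x":0,"y":0,"z":0,"twist":0.72},
  {"fingers":0.085,"x":0,"y":0,"z":0,"twist":0.84},
  {"fingers":0.085,"x":0,"y":0,"z":0,"twist":0.96},
  {"fingers":0.085,"x":0,"y":0,"z":0,"twist":1.08},
  {"fingers":0.085,"x":0,"y":0,"z":0,"twist":1.2},
])

```text
time: 3.68
ee_pos: [419.4, -158.2, 165.7]
eef_rot: [-0.744, 1.736, -1.752]
ft_force: [-0.2, -0.1, -0.3]
opening: 85.0
```

Emit:
arm_command([
  {"fingers":0.085,"x":0,"y":0,"z":0,"twist":0.12},
  {"fingers":0.085,"x":0,"y":0,"z":0,"twist":0.24},
  {"fingers":0.085,"x":0,"y":0,"z":0,"twist":0.36},
  {"fingers":0.085,"x":0,"y":0,"z":0,"twist":0.48},
  {"fingers":0.085,"x":0,"y":0,"z":0,"twist":0.6},
  {"fingers":0.085,"x":0,"y":0,"z":0,"twist":0.72},
  {"fingers":0.085,"x":0,"y":0,"z":0,"twist":0.84},
  {"fingers":0.085,"x":0,"y":0,"z":0,"twist":0.96},
  {"fingers":0.085,"x":0,"y":0,"z":0,"twist":1.08},
  {"fingers":0.085,"x":0,"y":0,"z":0,"twist":1.2},
])

```text
time: 4.52
ee_pos: [419.4, -158.2, 165.8]
eef_rot: [-1.378, 0.875, -0.886]
ft_force: [-0.1, 0.4, 0.4]
opening: 85.0
```

Emit:
arm_command([
  {"fingers":0.085,"x":0,"y":0,"z":0,"twist":0.12},
  {"fingers":0.085,"x":0,"y":0,"z":0,"twist":0.24},
  {"fingers":0.085,"x":0,"y":0,"z":0,"twist":0.36},
  {"fingers":0.085,"x":0,"y":0,"z":0,"twist":0.48},
  {"fingers":0.085,"x":0,"y":0,"z":0,"twist":0.6},
  {"fingers":0.085,"x":0,"y":0,"z":0,"twist":0.72},
  {"fingers":0.085,"x":0,"y":0,"z":0,"twist":0.84},
  {"fingers":0.085,"x":0,"y":0,"z":0,"twist":0.96},
  {"fingers":0.085,"x":0,"y":0,"z":0,"twist":1.06},
  {"fingers":0.085,"x":0,"y":0,"z":0,"twist":1.06},
])

```text
time: 5.35
ee_pos: [419.4, -158.3, 165.8]
eef_rot: [-1.561, 0.056, -0.061]
ft_force: [0.8, 0.1, 0.2]
opening: 85.3
```

```bash
python3 look.py e wrist
```

```text
5.35 [ 419.38  -158.291  165.817] jaw yaw 85.7347586589279 q [ 0.571  0.199 -0.3    2.093  0.065  0.859  1.73 ] F [0.844 0.1   0.204] M [ 0.006  0.031 -0.071] open 85.30071010786031
```

View pics/e_wrist.png

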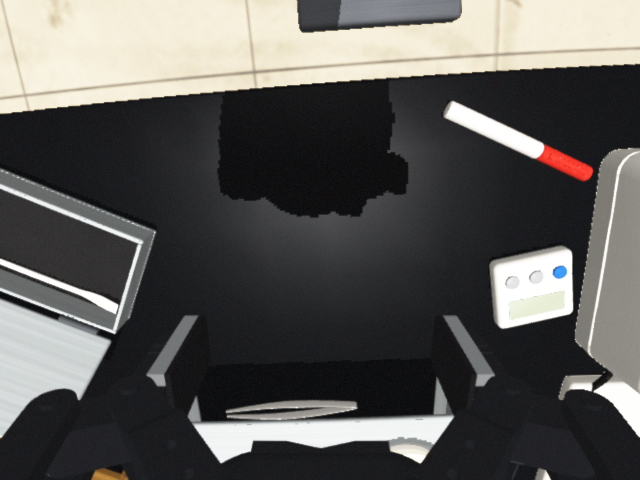

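The forceps are now in full view, from (227,412) to (357,405), just under the riser's front edge.

```bash
python3 - <<'E'
from h import *
np.set_printoptions(suppress=True,precision=1)
im,c=load("e","wrist")
crop(im,190,350,450,450,3,"pics/e2.png")
m=np.zeros(im.shape[:2],np.uint8); m[392:420,205:430]=(im[392:420,205:430].max(2)>60)
cs=cv2.findContours(m,0,2)[0]; 
for k in cs:
    if cv2.contourArea(k)>50: print(cv2.boundingRect(k), cv2.boxPoints(cv2.minAreaRect(k)))
P=onz(c,[[227,412],[357,405],[290,402],[290,417]],[8,8,8,8])
yaw=-0.035; ex=np.array([np.cos(yaw),np.sin(yaw),0]); ey=np.array([-np.sin(yaw),np.cos(yaw),0]); C=np.array([618,-174.6,0])
print(P,np.linalg.norm(P[0]-P[1])); print(np.c_[(P-C)@ex,(P-C)@ey])
q=onz(c,[[200,421],[430,417]],66);print("front edge",q)
E
```

```text
(225, 400, 205, 20) [[225. 400.]
 [429. 400.]
 [429. 419.]
 [225. 419.]]
[[ 602.7 -257.3    8. ]
 [ 603.7 -134.1    8. ]
 [ 595.1 -196.5    8. ]
 [ 612.9 -198.3    8. ]] 123.20862447120486
[[-12.4 -83.2]
 [-15.7  40. ]
 [-22.1 -22.7]
 [ -4.3 -23.8]]
front edge [[ 558.6 -259.2   66. ]
 [ 568.8  -81.6   66. ]]
```

View pics/e2.png

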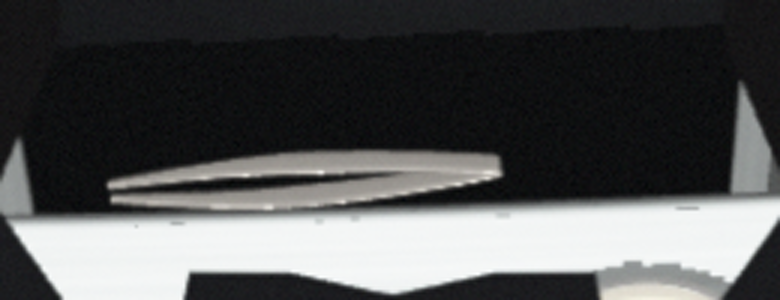

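Emit:
arm_command([
  {"fingers":0.085,"x":0.0,"y":0.01,"z":0.04,"twist":0.075},
  {"fingers":0.085,"x":0.0,"y":0.05,"z":0.05,"twist":0.075},
  {"fingers":0.085,"x":0.0,"y":0.09,"z":0.05,"twist":0.075},
  {"fingers":0.085,"x":0.0,"y":0.13,"z":0.05,"twist":0.075},
  {"fingers":0.085,"x":0.0,"y":0.17,"z":0.05,"twist":0.075},
  {"fingers":0.085,"x":0.0,"y":0.21,"z":0.05,"twist":0.075},
  {"fingers":0.085,"x":0.0,"y":0.25,"z":0.05,"twist":0.075},
  {"fingers":0.085,"x":0.0,"y":0.29,"z":0.05,"twist":0.075},
  {"fingers":0.085,"x":0.0,"y":0.33,"z":0.05,"twist":0.075},
  {"fingers":0.085,"x":0.0,"y":0.37,"z":0.05,"twist":0.075},
])

```text
time: 6.23
ee_pos: [419.0, 213.8, 216.0]
eef_rot: [-1.562, 0.005, -0.01]
ft_force: [1.8, -0.8, 0.4]
opening: 85.2
```

Emit:
arm_command([
  {"fingers":0.06,"x":0.005,"y":0.04,"z":0.0,"twist":0},
  {"fingers":0.06,"x":0.01,"y":0.08,"z":-0.01,"twist":0},
  {"fingers":0.06,"x":0.017,"y":0.093,"z":-0.05,"twist":0},
  {"fingers":0.06,"x":0.017,"y":0.093,"z":-0.09,"twist":0},
  {"fingers":0.06,"x":0.017,"y":0.093,"z":-0.09,"twist":0},
])

```text
time: 6.65
ee_pos: [433.4, 303.6, 119.6]
eef_rot: [-1.565, 0.01, -0.001]
ft_force: [-1.3, -1.3, -1.6]
opening: 60.2
```

```bash
python3 look.py f wrist
```

```text
6.65 [433.376 303.608 119.624] jaw yaw 89.58353795486971 q [-0.165  0.459 -0.616  1.931  0.334  0.856  0.609] F [-1.314 -1.35  -1.598] M [-0.1    0.108  0.043] open 60.193981174712604
```

View pics/f_wrist.png

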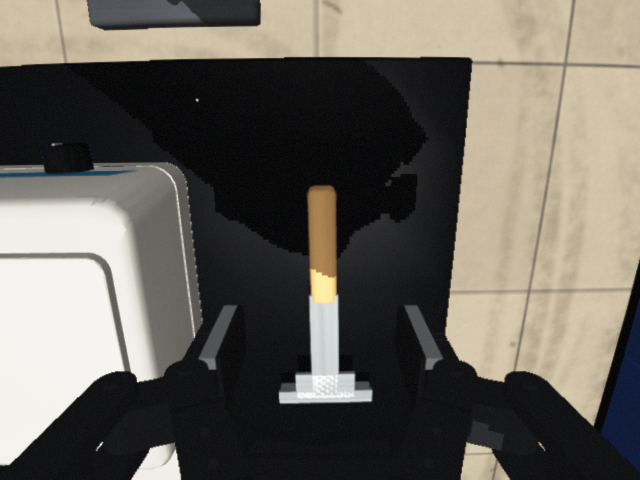

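```bash
python3 - <<'E'
from h import *
np.set_printoptions(suppress=True,precision=1)
im,c=load("f","wrist")
hsv=cv2.cvtColor(im,cv2.COLOR_BGR2HSV)
m=np.zeros(im.shape[:2],np.uint8); s=np.s_[170:320,290:350]
m[s]=((hsv[s][...,1]>100)&(hsv[s][...,2]>60))
k=max(cv2.findContours(m,0,2)[0],key=cv2.contourArea);p=k[:,0].astype(float)
for y in (200,230,260,290):
    r=np.where(m[y])[0]; print(y,r.min(),r.max(), onz(c,[[(r.min()+r.max())/2,y]],21))
print(p[:,1].min(),p[:,1].max())
print(onz(c,[[322,185],[324.5,302]],21),onz(c,[[280,387],[372,384],[279,403],[372,402]],[20]*4))
E
```

```text
200 307 335 [[404.8 306.3  21. ]]
230 308 336 [[424.2 306.8  21. ]]
260 309 336 [[444.6 307.1  21. ]]
290 310 336 [[466.1 307.3  21. ]]
185.0 300.0
[[395.4 306.9  21. ]
 [475.  308.3  21. ]] [[545.2 275.4  20. ]
 [543.2 343.3  20. ]
 [559.8 274.   20. ]
 [559.6 343.9  20. ]]
```

Emit:
arm_command([
  {"fingers":0.06,"x":0.002,"y":0.002,"z":-0.04,"twist":0.023},
  {"fingers":0.06,"x":0.002,"y":0.002,"z":-0.08,"twist":0.023},
  {"fingers":0.06,"x":0.002,"y":0.002,"z":-0.085,"twist":0.023},
  {"fingers":0.06,"x":0.002,"y":0.002,"z":-0.085,"twist":0.023},
])

```text
time: 7.03
ee_pos: [438.3, 306.3, 41.5]
eef_rot: [-1.563, -0.013, 0.012]
ft_force: [-0.6, 0.5, 1.8]
opening: 60.2
```

```bash
python3 look.py g
```

```text
7.0333 [438.34  306.254  41.544] jaw yaw 90.9035716938868 q [-0.228  0.584 -0.545  1.961  0.445  0.711  0.545] F [-0.561  0.547  1.755] M [ 0.071 -0.04  -0.008] open 60.190396036027956
```

Emit:
arm_command([
  {"fingers":0.06,"x":0,"y":0.001,"z":-0.02,"twist":0},
  {"fingers":0.06,"x":0,"y":0.001,"z":-0.036,"twist":0},
  {"fingers":0.06,"x":0,"y":0.001,"z":-0.036,"twist":0},
  {"fingers":0.01,"x":0,"y":0.001,"z":-0.036,"twist":0},
  {"fingers":0.01,"x":0,"y":0.001,"z":-0.036,"twist":0},
  {"fingers":0.01,"x":0,"y":0.001,"z":-0.036,"twist":0},
  {"fingers":0.01,"x":0,"y":0.001,"z":-0.036,"twist":0},
  {"fingers":0.01,"x":0,"y":0.001,"z":-0.036,"twist":0},
  {"fingers":0.01,"x":0,"y":0.001,"z":-0.036,"twist":0},
], force=70)

```text
time: 7.78
ee_pos: [439.3, 308.2, 6.6]
eef_rot: [-1.562, -0.017, 0.01]
ft_force: [-3.1, -4.2, 24.7]
opening: 16.2
```

```bash
python3 look.py g wrist
```

```text
7.7833 [439.287 308.232   6.623] jaw yaw 90.99367650439146 q [-0.263  0.641 -0.505  1.967  0.493  0.646  0.506] F [-3.107 -4.237 24.7  ] M [-0.986  0.845 -0.293] open 16.241308135367213
```

View pics/g_wrist.png

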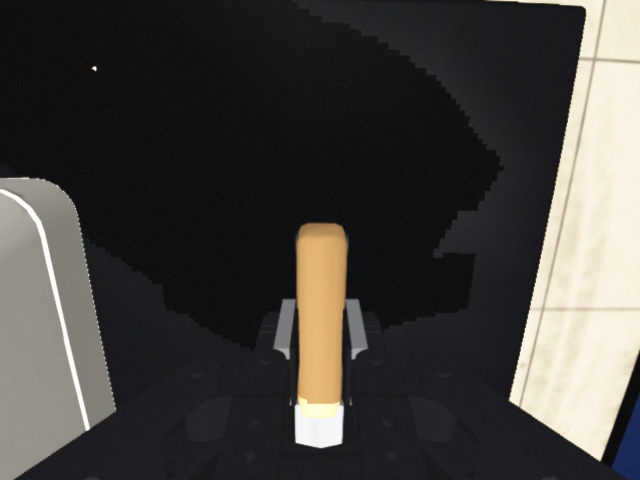

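Grip holds at 16 mm opening, with about 25 N from the fingertips on the bench. I'll lift and carry over.

Emit:
arm_command([
  {"fingers":0.01,"x":0,"y":0,"z":0.03,"twist":0},
  {"fingers":0.01,"x":0,"y":0,"z":0.07,"twist":0},
  {"fingers":0.01,"x":0,"y":0,"z":0.11,"twist":0},
  {"fingers":0.01,"x":-0.01,"y":-0.02,"z":0.14,"twist":-0.017},
  {"fingers":0.01,"x":-0.02,"y":-0.06,"z":0.14,"twist":-0.017},
  {"fingers":0.01,"x":-0.03,"y":-0.1,"z":0.14,"twist":-0.017},
  {"fingers":0.01,"x":-0.04,"y":-0.14,"z":0.14,"twist":-0.017},
  {"fingers":0.01,"x":-0.05,"y":-0.18,"z":0.14,"twist":-0.017},
  {"fingers":0.01,"x":-0.05,"y":-0.22,"z":0.14,"twist":-0.017},
  {"fingers":0.01,"x":-0.05,"y":-0.26,"z":0.14,"twist":-0.017},
])

```text
time: 8.67
ee_pos: [387.6, 46.1, 145.5]
eef_rot: [-1.563, -0.004, -0.002]
ft_force: [0.8, 0.5, -1.1]
opening: 16.2
```

Emit:
arm_command([
  {"fingers":0.01,"x":0,"y":-0.04,"z":0,"twist":0},
  {"fingers":0.01,"x":0,"y":-0.08,"z":0,"twist":0},
  {"fingers":0.01,"x":0,"y":-0.12,"z":0,"twist":0},
  {"fingers":0.01,"x":0,"y":-0.16,"z":0,"twist":0},
  {"fingers":0.01,"x":0,"y":-0.2,"z":-0.02,"twist":0},
  {"fingers":0.01,"x":0,"y":-0.23,"z":-0.05,"twist":0},
  {"fingers":0.01,"x":0,"y":-0.245,"z":-0.08,"twist":0},
  {"fingers":0.01,"x":0,"y":-0.245,"z":-0.09,"twist":0},
  {"fingers":0.01,"x":0,"y":-0.245,"z":-0.09,"twist":0},
])

```text
time: 9.42
ee_pos: [387.0, -197.1, 53.0]
eef_rot: [-1.56, 0.001, 0.0]
ft_force: [-1.5, 0.8, -0.8]
opening: 15.8
```

```bash
python3 look.py i wrist side
```

```text
9.4167 [ 387.038 -197.084   52.969] jaw yaw 89.96342331031364 q [ 0.709  0.392 -0.347  2.192  0.217  0.594  1.776] F [-1.515  0.771 -0.845] M [ 0.093  0.104 -0.021] open 15.810286367301037
```

View pics/i_wrist.png

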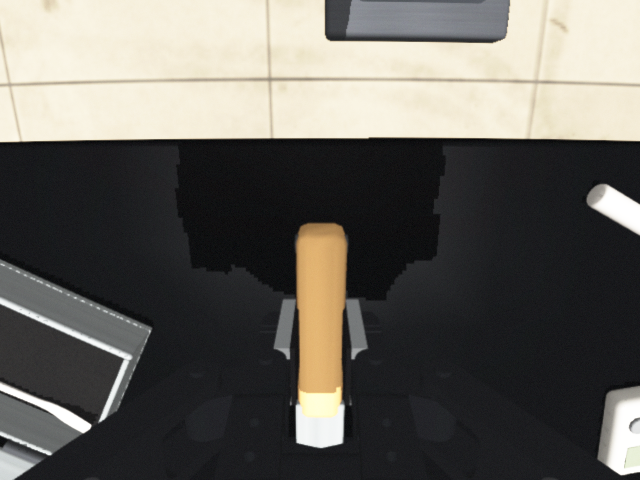

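View pics/i_side.png

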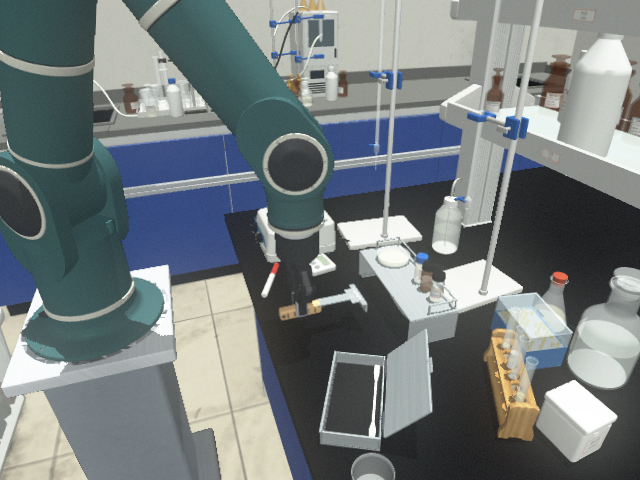

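Emit:
arm_command([
  {"fingers":0.01,"x":0,"y":0.001,"z":-0.021,"twist":0},
  {"fingers":0.01,"x":0.02,"y":0.001,"z":-0.021,"twist":0},
  {"fingers":0.01,"x":0.045,"y":0.001,"z":-0.021,"twist":0},
  {"fingers":0.01,"x":0.07,"y":0.001,"z":-0.021,"twist":0},
  {"fingers":0.01,"x":0.095,"y":0.001,"z":-0.021,"twist":0},
  {"fingers":0.01,"x":0.115,"y":0.001,"z":-0.021,"twist":0},
  {"fingers":0.01,"x":0.123,"y":0.001,"z":-0.021,"twist":0},
  {"fingers":0.01,"x":0.123,"y":0.001,"z":-0.021,"twist":0},
])

```text
time: 10.18
ee_pos: [513.7, -195.1, 35.4]
eef_rot: [-1.562, -0.007, -0.002]
ft_force: [-0.4, -0.0, -0.4]
opening: 16.1
```

```bash
python3 look.py j side wrist; python3 -c "
from h import *
im,c=load('j','side'); crop(im,280,220,480,360,4,'pics/j2.png')"
```

```text
10.1833 [ 513.72  -195.084   35.383] jaw yaw 90.19000462196948 q [ 0.565  0.573 -0.317  1.929  0.258  0.677  1.668] F [-0.364 -0.034 -0.42 ] M [-0.017  0.146 -0.018] open 16.14100341704714
```

View pics/j2.png

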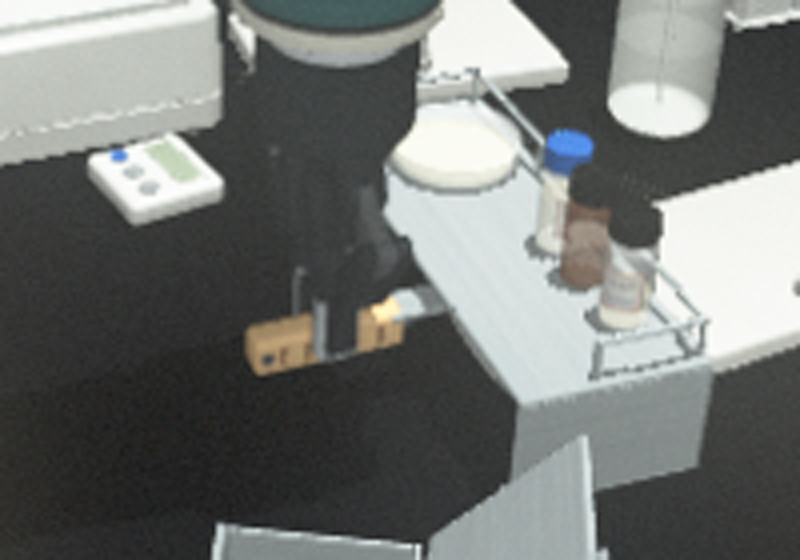

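View pics/j_wrist.png

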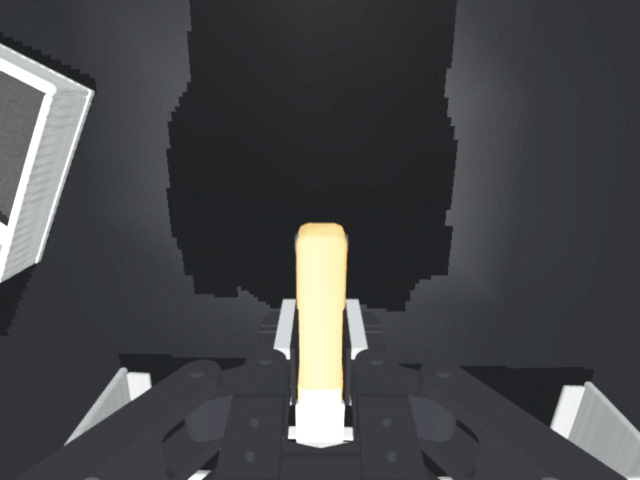

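Emit:
arm_command([
  {"fingers":0.01,"x":0,"y":0,"z":-0.013,"twist":0},
  {"fingers":0.01,"x":0,"y":0,"z":-0.026,"twist":0},
  {"fingers":0.01,"x":0,"y":0,"z":-0.026,"twist":0},
])

```text
time: 10.53
ee_pos: [510.2, -196.6, 5.9]
eef_rot: [-1.562, -0.001, -0.001]
ft_force: [0.3, -1.3, -1.3]
opening: 16.0
```

Emit:
arm_command([
  {"fingers":0.01,"x":-0.006,"y":0,"z":0,"twist":0},
  {"fingers":0.01,"x":-0.015,"y":0,"z":0,"twist":0},
  {"fingers":0.01,"x":-0.028,"y":0,"z":0,"twist":0},
  {"fingers":0.01,"x":-0.042,"y":0,"z":0,"twist":0},
  {"fingers":0.01,"x":-0.056,"y":0,"z":0,"twist":0},
  {"fingers":0.01,"x":-0.07,"y":0,"z":0,"twist":0},
  {"fingers":0.01,"x":-0.084,"y":0,"z":0,"twist":0},
  {"fingers":0.01,"x":-0.098,"y":0,"z":0,"twist":0},
  {"fingers":0.01,"x":-0.112,"y":0,"z":0,"twist":0},
  {"fingers":0.01,"x":-0.122,"y":0,"z":0,"twist":0},
])

```text
time: 11.37
ee_pos: [386.9, -196.1, 7.3]
eef_rot: [-1.562, -0.001, -0.0]
ft_force: [0.4, 0.1, -1.1]
opening: 16.1
```

```bash
python3 look.py k side top; python3 -c "
from h import *
im,c=load('k','side'); crop(im,280,220,480,360,4,'pics/k2.png')
im,c=load('k','top'); crop(im,300,160,500,310,4,'pics/k3.png')"
```

```text
11.3667 [ 386.861 -196.058    7.259] jaw yaw 90.02142716942932 q [ 0.666  0.486 -0.303  2.208  0.284  0.486  1.715] F [ 0.397  0.107 -1.066] M [-0.018 -0.064  0.046] open 16.080625709828897
```

View pics/k2.png

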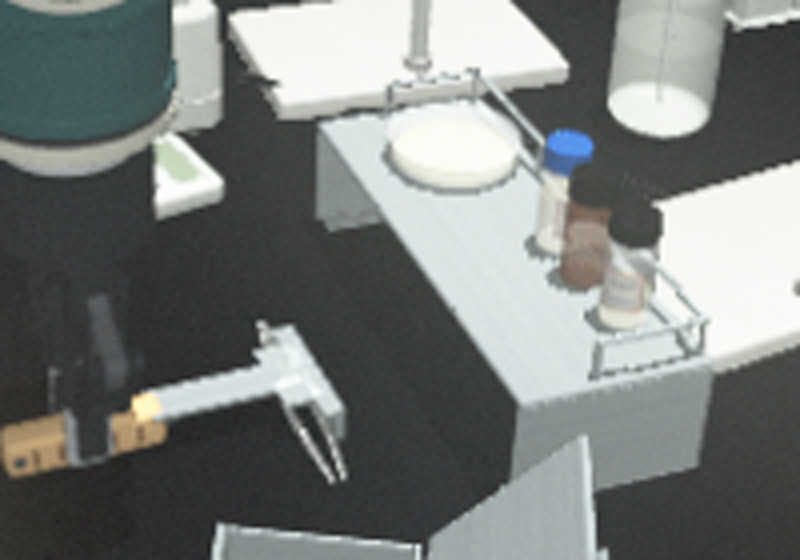

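View pics/k3.png

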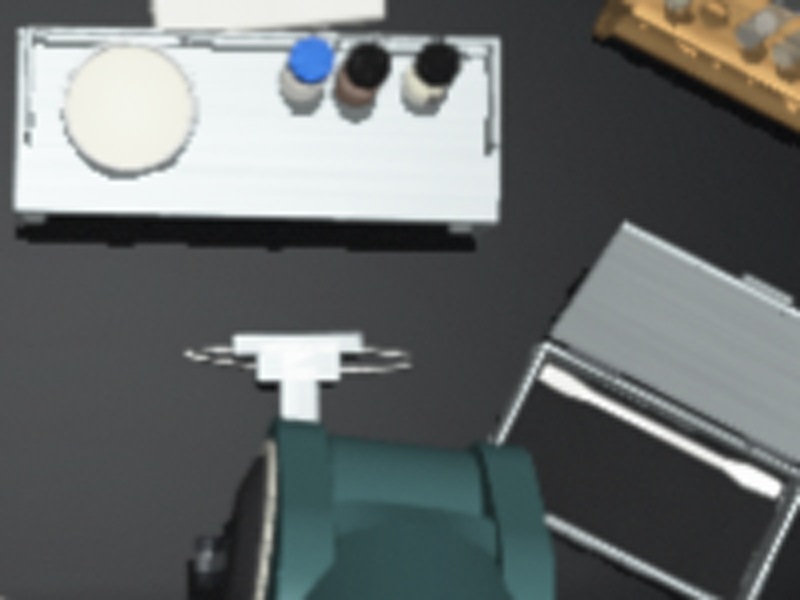

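Forceps are clear of the riser, lying along y at about x=497. Next I'll take the rake back to where it lay.

Emit:
arm_command([
  {"fingers":0.01,"x":0,"y":0,"z":0.02,"twist":0},
  {"fingers":0.01,"x":0,"y":0,"z":0.06,"twist":0},
  {"fingers":0.01,"x":0,"y":0,"z":0.1,"twist":0},
  {"fingers":0.01,"x":0,"y":0.02,"z":0.135,"twist":0},
  {"fingers":0.01,"x":0,"y":0.06,"z":0.135,"twist":0},
  {"fingers":0.01,"x":0,"y":0.1,"z":0.135,"twist":0},
  {"fingers":0.01,"x":0,"y":0.14,"z":0.135,"twist":0},
  {"fingers":0.01,"x":0,"y":0.18,"z":0.135,"twist":0},
  {"fingers":0.01,"x":0,"y":0.22,"z":0.135,"twist":0},
  {"fingers":0.01,"x":0,"y":0.26,"z":0.135,"twist":0},
])

```text
time: 12.3
ee_pos: [389.2, 65.8, 142.9]
eef_rot: [-1.562, -0.003, -0.002]
ft_force: [1.7, -0.1, -0.3]
opening: 16.2
```

Emit:
arm_command([
  {"fingers":0.01,"x":0.005,"y":0.04,"z":0,"twist":0},
  {"fingers":0.01,"x":0.01,"y":0.08,"z":0,"twist":0},
  {"fingers":0.01,"x":0.02,"y":0.12,"z":0,"twist":0},
  {"fingers":0.01,"x":0.03,"y":0.16,"z":0,"twist":0.01},
  {"fingers":0.01,"x":0.04,"y":0.2,"z":0,"twist":0.017},
  {"fingers":0.01,"x":0.048,"y":0.23,"z":-0.01,"twist":0.017},
  {"fingers":0.01,"x":0.049,"y":0.244,"z":-0.04,"twist":0.017},
  {"fingers":0.01,"x":0.049,"y":0.244,"z":-0.08,"twist":0.017},
  {"fingers":0.01,"x":0.049,"y":0.244,"z":-0.12,"twist":0.017},
  {"fingers":0.01,"x":0.049,"y":0.244,"z":-0.125,"twist":0.017},
])

```text
time: 13.13
ee_pos: [435.4, 306.3, 12.0]
eef_rot: [-1.566, -0.011, 0.018]
ft_force: [-2.4, -1.3, -1.9]
opening: 16.2
```

Emit:
arm_command([
  {"fingers":0.01,"x":0,"y":0,"z":-0.006,"twist":0},
  {"fingers":0.01,"x":0,"y":0,"z":-0.0105,"twist":0},
  {"fingers":0.01,"x":0,"y":0,"z":-0.0105,"twist":0},
  {"fingers":0.01,"x":0,"y":0,"z":-0.0105,"twist":0},
])

```text
time: 13.47
ee_pos: [439.4, 308.2, 8.8]
eef_rot: [-1.561, -0.017, 0.01]
ft_force: [0.4, 0.5, -1.0]
opening: 16.1
```

```bash
python3 look.py l wrist
```

```text
13.4667 [439.354 308.213   8.827] jaw yaw 91.00595639504047 q [-0.236  0.646 -0.54   1.966  0.52   0.659  0.484] F [ 0.361  0.459 -1.043] M [ 0.     0.033 -0.011] open 16.12118748190201
```

Emit:
arm_command([
  {"fingers":0.01,"x":0,"y":0,"z":-0.0015,"twist":0},
  {"fingers":0.01,"x":0,"y":0,"z":-0.0022,"twist":0},
  {"fingers":0.01,"x":0,"y":0,"z":-0.0022,"twist":0},
])

```text
time: 13.77
ee_pos: [439.0, 307.9, 5.6]
eef_rot: [-1.562, -0.017, 0.011]
ft_force: [1.1, -1.0, 6.8]
opening: 16.0
```

Emit:
arm_command([
  {"fingers":0.05,"x":0,"y":0,"z":0,"twist":0},
  {"fingers":0.05,"x":0,"y":0,"z":0,"twist":0},
  {"fingers":0.05,"x":0,"y":0,"z":0.003,"twist":0},
  {"fingers":0.05,"x":0,"y":0,"z":0.03,"twist":0},
  {"fingers":0.05,"x":0,"y":0,"z":0.07,"twist":0},
  {"fingers":0.05,"x":0,"y":0,"z":0.11,"twist":0},
  {"fingers":0.05,"x":0,"y":0,"z":0.11,"twist":0},
])

```text
time: 14.35
ee_pos: [440.4, 310.0, 121.5]
eef_rot: [-1.558, -0.022, 0.007]
ft_force: [1.9, 0.6, 1.1]
opening: 50.0
```

```bash
python3 look.py m wrist; python3 - <<'E'
from h import *
np.set_printoptions(suppress=True,precision=1)
for t in("f","m"):
    im,c=load(t,"wrist")
    hsv=cv2.cvtColor(im,cv2.COLOR_BGR2HSV)
    m=np.zeros(im.shape[:2],np.uint8); s=np.s_[150:330,285:355]
    m[s]=((hsv[s][...,1]>100)&(hsv[s][...,2]>60))
    k=max(cv2.findContours(m,0,2)[0],key=cv2.contourArea)[:,0]
    y0,y1=k[:,1].min(),k[:,1].max(); 
    for y in (y0,y0+15,y1-15,y1):
        r=np.where(m[y])[0]; print(t,onz(c,[[r.mean(),y]],21)[0])
E
```

```text
14.35 [440.396 309.967 121.513] jaw yaw 91.06729354366377 q [-0.136  0.474 -0.661  1.919  0.375  0.858  0.601] F [1.877 0.631 1.092] M [ 0.027 -0.112  0.025] open 49.97417064047178
f [395.4 308.4  21. ]
f [404.8 306.3  21. ]
f [462.4 307.3  21. ]
f [473.5 305.5  21. ]
m [396.1 311.6  21. ]
m [405.4 308.8  21. ]
m [463.3 308.9  21. ]
m [474.3 309.6  21. ]
```

View pics/m_wrist.png

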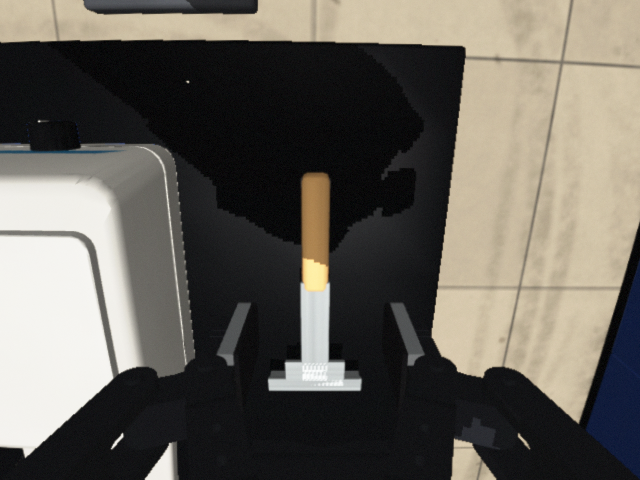

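The rake is back within about 2 mm. On to the forceps.

Emit:
arm_command([
  {"fingers":0.05,"x":0.0,"y":-0.02,"z":0.035,"twist":-0.12},
  {"fingers":0.05,"x":0.0,"y":-0.06,"z":0.05,"twist":-0.24},
  {"fingers":0.05,"x":0.0,"y":-0.1,"z":0.05,"twist":-0.36},
  {"fingers":0.05,"x":0.0,"y":-0.14,"z":0.05,"twist":-0.48},
  {"fingers":0.05,"x":0.0,"y":-0.18,"z":0.05,"twist":-0.6},
  {"fingers":0.05,"x":0.01,"y":-0.22,"z":0.05,"twist":-0.72},
  {"fingers":0.05,"x":0.02,"y":-0.26,"z":0.05,"twist":-0.84},
  {"fingers":0.05,"x":0.03,"y":-0.3,"z":0.05,"twist":-0.96},
  {"fingers":0.05,"x":0.04,"y":-0.34,"z":0.05,"twist":-1.08},
  {"fingers":0.05,"x":0.05,"y":-0.38,"z":0.05,"twist":-1.2},
])

```text
time: 15.23
ee_pos: [488.0, -74.4, 164.6]
eef_rot: [-1.361, 0.917, -0.927]
ft_force: [0.8, 0.6, 0.5]
opening: 49.7
```

Emit:
arm_command([
  {"fingers":0.05,"x":0.003,"y":-0.04,"z":0,"twist":-0.12},
  {"fingers":0.05,"x":0.007,"y":-0.08,"z":0,"twist":-0.24},
  {"fingers":0.05,"x":0.007,"y":-0.12,"z":-0.01,"twist":-0.36},
  {"fingers":0.05,"x":0.007,"y":-0.126,"z":-0.03,"twist":-0.389},
  {"fingers":0.05,"x":0.007,"y":-0.126,"z":-0.05,"twist":-0.389},
  {"fingers":0.05,"x":0.007,"y":-0.126,"z":-0.05,"twist":-0.389},
  {"fingers":0.05,"x":0.007,"y":-0.126,"z":-0.05,"twist":-0.389},
])

```text
time: 15.82
ee_pos: [494.6, -197.6, 114.2]
eef_rot: [-1.206, 1.204, -1.213]
ft_force: [0.6, 1.0, 0.2]
opening: 50.0
```

```bash
python3 look.py n wrist top
```

```text
15.8167 [ 494.643 -197.636  114.155] jaw yaw 0.034020816325776755 q [ 0.474  0.406 -0.183  1.944  0.1    0.795  0.236] F [0.556 1.038 0.204] M [-0.036 -0.012  0.025] open 50.03241003019366
```

View pics/n_wrist.png

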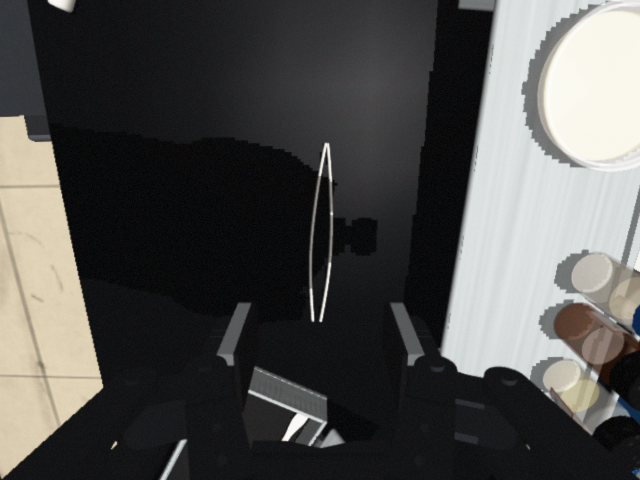

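```bash
python3 - <<'E'
from h import *
np.set_printoptions(suppress=True,precision=1)
im,c=load("n","wrist")
m=np.zeros(im.shape[:2],np.uint8); s=np.s_[138:326,300:340]
m[s]=im[s].max(2)>110
for y in range(145,322,25):
    r=np.where(m[y])[0]
    if len(r): print(y,r.min(),r.max(), onz(c,[[r.min(),y],[r.max(),y]],10).round(1).tolist())
P=onz(c,[[327,143],[317,321]],10);print(P,np.linalg.norm(P[0]-P[1]),P.mean(0))
d=P[0]-P[1];print("yaw",np.arctan2(-d[0],d[1]))
print(onz(c,[[489,100],[445,330]],66))
E
```

```text
145 324 329 [[497.1, -136.0, 10.0], [500.1, -136.0, 10.0]]
170 319 331 [[494.0, -151.2, 10.0], [501.5, -151.2, 10.0]]
195 316 331 [[492.2, -167.0, 10.0], [501.6, -167.0, 10.0]]
220 313 332 [[490.2, -183.4, 10.0], [502.5, -183.4, 10.0]]
245 311 331 [[488.9, -200.4, 10.0], [502.0, -200.4, 10.0]]
270 310 330 [[488.1, -218.3, 10.0], [501.6, -218.3, 10.0]]
295 310 326 [[488.0, -236.9, 10.0], [499.0, -236.9, 10.0]]
320 312 321 [[489.3, -256.4, 10.0], [495.6, -256.5, 10.0]]
[[ 498.9 -134.8   10. ]
 [ 492.8 -257.3   10. ]] 122.5821625228866 [ 495.8 -196.    10. ]
yaw -0.049378716312170494
[[ 572.  -110.2   66. ]
 [ 563.8 -230.7   66. ]]
```

Emit:
arm_command([
  {"fingers":0.04,"x":0.001,"y":0.001,"z":-0.04,"twist":-0.05},
  {"fingers":0.04,"x":0.001,"y":0.001,"z":-0.08,"twist":-0.05},
  {"fingers":0.04,"x":0.001,"y":0.001,"z":-0.1,"twist":-0.05},
  {"fingers":0.04,"x":0.001,"y":0.001,"z":-0.108,"twist":-0.05},
  {"fingers":0.04,"x":0.001,"y":0.001,"z":-0.108,"twist":-0.05},
  {"fingers":0.04,"x":0.001,"y":0.001,"z":-0.108,"twist":-0.05},
], force=30)

```text
time: 16.42
ee_pos: [497.3, -197.3, 8.4]
eef_rot: [-1.18, 1.237, -1.253]
ft_force: [0.8, -0.7, 0.4]
opening: 39.8
```

```bash
python3 look.py o wrist
```

```text
16.4167 [ 497.291 -197.258    8.355] jaw yaw -2.845701663282573 q [ 0.435  0.582 -0.142  1.981  0.143  0.577  0.148] F [ 0.779 -0.724  0.443] M [-0.026 -0.011 -0.036] open 39.84874833511165
```

View pics/o_wrist.png

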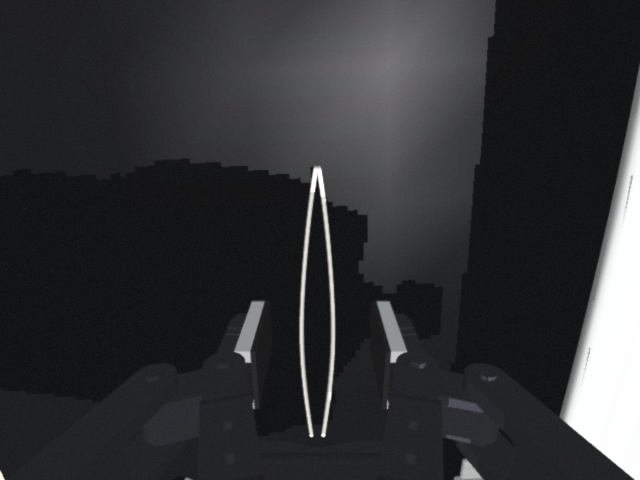

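Emit:
arm_command([
  {"fingers":0.04,"x":0,"y":0,"z":-0.003,"twist":0},
  {"fingers":0.0,"x":0,"y":0,"z":-0.003,"twist":0},
  {"fingers":0.0,"x":0,"y":0,"z":-0.003,"twist":0},
  {"fingers":0.0,"x":0,"y":0,"z":-0.003,"twist":0},
  {"fingers":0.0,"x":0,"y":0,"z":-0.003,"twist":0},
  {"fingers":0.0,"x":0,"y":0,"z":-0.003,"twist":0},
], force=30)

```text
time: 16.97
ee_pos: [496.7, -197.4, 4.5]
eef_rot: [-1.18, 1.238, -1.253]
ft_force: [-1.3, -0.7, 7.5]
opening: 13.3
```

```bash
python3 look.py p wrist
```

```text
16.9667 [ 496.682 -197.441    4.486] jaw yaw -2.8789784153323867 q [ 0.434  0.588 -0.14   1.983  0.144  0.57   0.146] F [-1.253 -0.726  7.467] M [-0.014  0.33   0.071] open 13.288973584744822
```

View pics/p_wrist.png

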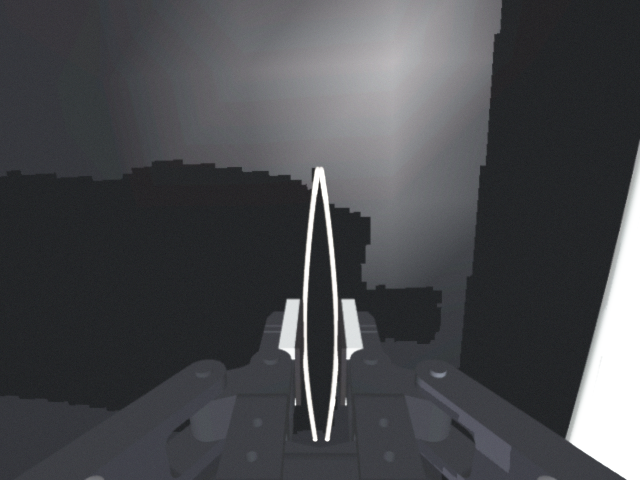

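Emit:
arm_command([
  {"fingers":0.0,"x":0,"y":0,"z":0.02,"twist":0},
  {"fingers":0.0,"x":0,"y":0,"z":0.06,"twist":0},
  {"fingers":0.0,"x":0,"y":0,"z":0.1,"twist":0},
  {"fingers":0.0,"x":-0.01,"y":-0.03,"z":0.125,"twist":-0.1},
  {"fingers":0.0,"x":-0.025,"y":-0.06,"z":0.135,"twist":-0.2},
  {"fingers":0.0,"x":-0.04,"y":-0.095,"z":0.135,"twist":-0.3},
  {"fingers":0.0,"x":-0.055,"y":-0.13,"z":0.135,"twist":-0.4},
  {"fingers":0.0,"x":-0.07,"y":-0.16,"z":0.135,"twist":-0.433},
  {"fingers":0.0,"x":-0.082,"y":-0.184,"z":0.135,"twist":-0.433},
  {"fingers":0.0,"x":-0.082,"y":-0.184,"z":0.135,"twist":-0.433},
])

```text
time: 17.85
ee_pos: [410.8, -386.3, 139.1]
eef_rot: [-0.936, 1.551, -1.569]
ft_force: [0.0, -0.4, -0.7]
opening: 12.9
```

```bash
python3 look.py q wrist side
```

```text
17.85 [ 410.842 -386.321  139.105] jaw yaw -28.07101710231371 q [ 0.712  0.411 -0.017  1.858  0.012  0.863  0.199] F [ 0.002 -0.436 -0.681] M [0.045 0.096 0.029] open 12.929679662496197
```

View pics/q_wrist.png

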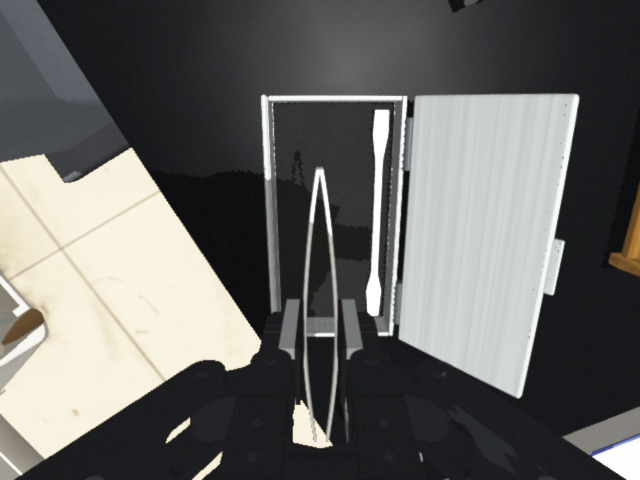

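View pics/q_side.png

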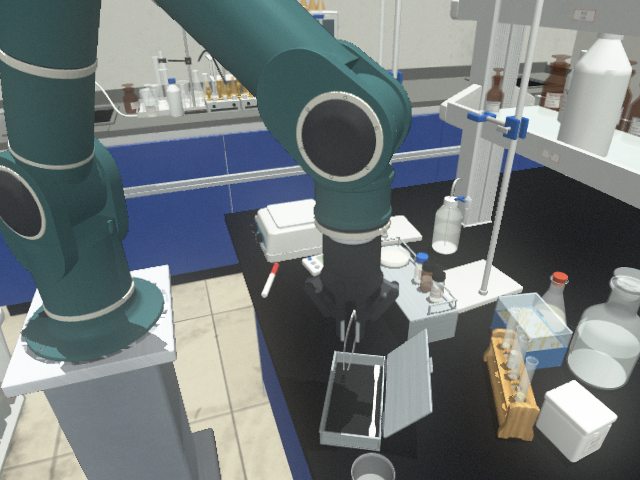

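```bash
python3 - <<'E'
from h import *
np.set_printoptions(suppress=True,precision=1)
im,c=load("q","wrist")
crop(im,240,80,440,350,2.2,"pics/q2.png")
P=onz(c,[[262.5,96],[407,97],[393,336]],28);print(P,np.linalg.norm(P[0]-P[1]),np.linalg.norm(P[1]-P[2]))
d=P[0]-P[1];print("yaw",np.arctan2(-d[1],-d[0])); d=P[1]-P[2];print(np.arctan2(-d[0],d[1]))
cen=(P[0]+P[2])/2; print("cen",cen)
F=onz(c,[[320,167],[322,443]],145);print(F,F.mean(0),np.linalg.norm(F[0]-F[1]))
E
```

```text
[[ 422.  -291.    28. ]
 [ 499.1 -332.4   28. ]
 [ 422.1 -480.1   28. ]] 87.46027902025217 166.5954840717855
yaw -0.49277156138032413
-0.48037147624755033
cen [ 422.1 -385.6   28. ]
[[ 439.7 -329.7  145. ]
 [ 383.4 -437.7  145. ]] [ 411.5 -383.7  145. ] 121.78465404536048
```

View pics/q2.png

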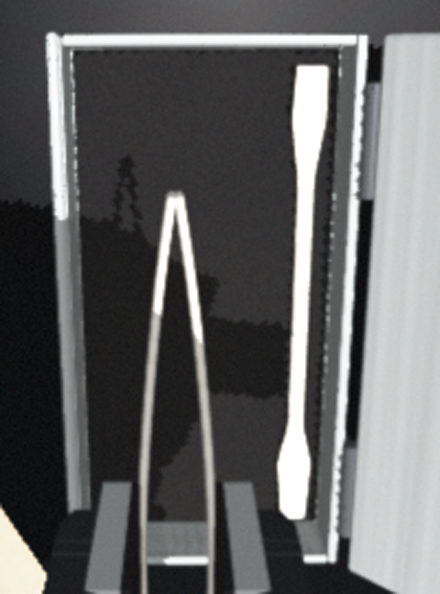

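Emit:
arm_command([
  {"fingers":0.0,"x":0,"y":0,"z":-0.03,"twist":0},
  {"fingers":0.0,"x":0,"y":0,"z":-0.06,"twist":0},
  {"fingers":0.0,"x":0,"y":0,"z":-0.09,"twist":0},
  {"fingers":0.0,"x":0,"y":0,"z":-0.11,"twist":0},
  {"fingers":0.0,"x":0,"y":0,"z":-0.12,"twist":0},
  {"fingers":0.0,"x":0,"y":0,"z":-0.12,"twist":0},
  {"fingers":0.0,"x":0,"y":0,"z":-0.12,"twist":0},
])

```text
time: 18.53
ee_pos: [415.0, -380.8, 19.5]
eef_rot: [-0.938, 1.546, -1.562]
ft_force: [0.2, 0.0, -0.1]
opening: 13.3
```

```bash
python3 look.py r wrist
```

```text
18.5333 [ 414.988 -380.766   19.475] jaw yaw -27.630172393119004 q [ 0.704  0.593 -0.02   1.912  0.02   0.628  0.189] F [ 0.223  0.046 -0.059] M [ 0.022 -0.023  0.05 ] open 13.272825558649094
```

View pics/r_wrist.png

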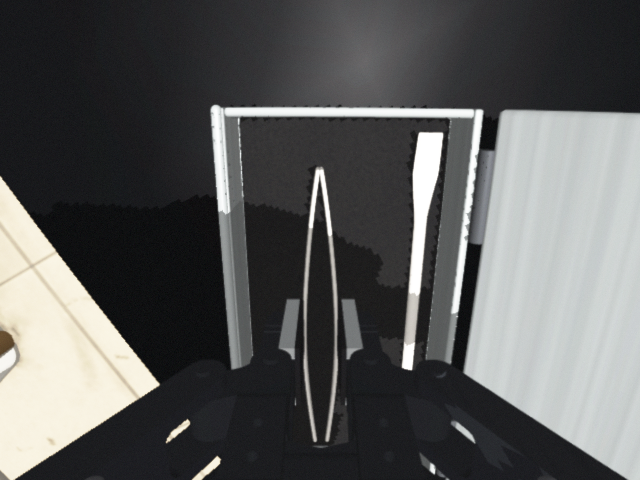

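Emit:
arm_command([
  {"fingers":0.0,"x":0,"y":0,"z":-0.005,"twist":0},
  {"fingers":0.0,"x":0,"y":0,"z":-0.008,"twist":0},
  {"fingers":0.0,"x":0,"y":0,"z":-0.008,"twist":0},
])

```text
time: 18.83
ee_pos: [414.4, -381.2, 11.0]
eef_rot: [-0.938, 1.547, -1.563]
ft_force: [0.2, 0.6, 0.5]
opening: 13.0
```

Emit:
arm_command([
  {"fingers":0.0,"x":0,"y":0,"z":-0.001,"twist":0},
  {"fingers":0.024,"x":0,"y":0,"z":-0.001,"twist":0},
  {"fingers":0.024,"x":0,"y":0,"z":0.0,"twist":0},
  {"fingers":0.024,"x":0,"y":0,"z":0.005,"twist":0},
  {"fingers":0.024,"x":0,"y":0,"z":0.03,"twist":0},
  {"fingers":0.024,"x":0,"y":0,"z":0.07,"twist":0},
  {"fingers":0.024,"x":0,"y":0,"z":0.11,"twist":0},
])

```text
time: 19.42
ee_pos: [413.7, -380.7, 122.0]
eef_rot: [-0.938, 1.549, -1.561]
ft_force: [0.4, -0.8, -0.6]
opening: 24.1
```

```bash
python3 look.py s wrist side; python3 - <<'E'
from h import *
np.set_printoptions(suppress=True,precision=1)
im,c=load("s","side"); crop(im,300,300,450,460,3.5,"pics/s2.png")
E
```

```text
19.4167 [ 413.725 -380.671  122.045] jaw yaw -27.684323915053646 q [ 0.706  0.433 -0.022  1.872  0.013  0.83   0.195] F [ 0.388 -0.786 -0.572] M [ 0.     0.025 -0.069] open 24.09888767941163
```

View pics/s_wrist.png

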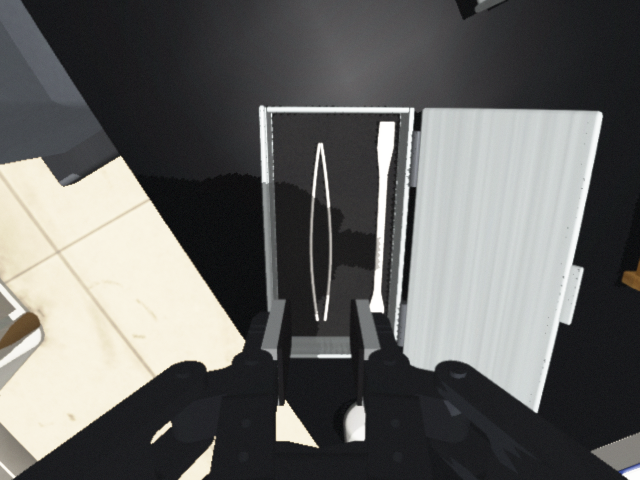

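View pics/s2.png

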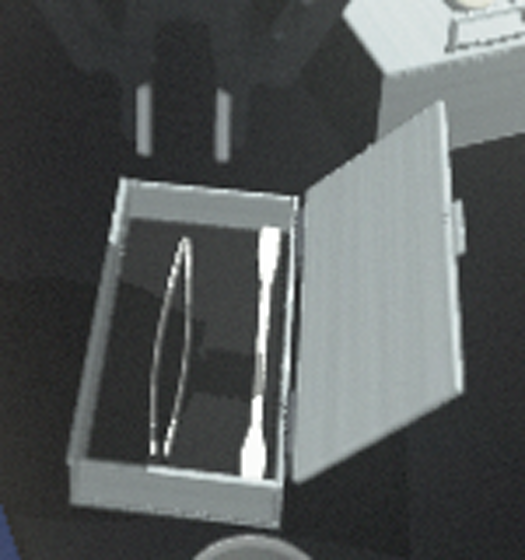

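The forceps lie lengthwise in front of the spatula. Before closing the lid, I'll check the clearance behind it.

```bash
python3 - <<'E'
from h import *
np.set_printoptions(suppress=True,precision=1)
c=eyes.calibration("top"); im=cv2.imread("pics/a_top.png"); crop(im,430,130,570,320,3,"pics/t1.png")
print("rack z60",onz(c,[[450,165],[522,200],[531,180],[458,146]],[60]*4))
im,c2=load("s","wrist"); print("lid edge", onz(c2,[[601,113],[537,411]],100))
C=np.array([422.5,-385.7]);ex=np.array([.885,-.466]);ey=np.array([.466,.885])
for pts in (onz(c,[[450,165],[522,200]],[60]*2),onz(c2,[[601,113],[537,411],[583,267],[562,324]],100)):
    d=pts[:,:2]-C; print(np.c_[d@ex,d@ey])
# triangulate lid corner +y: top px (456.4,215.6) side px
im,cs=load("s","side")
def tri(a,pa,b,pb):
    o1,d1=rays(a,[pa]);o2,d2=rays(b,[pb]);A=np.c_[d1[0],-d2[0]];t=np.linalg.lstsq(A,o2-o1,rcond=None)[0]
    p,q=o1+t[0]*d1[0],o2+t[1]*d2[0];return (p+q)/2,np.linalg.norm(p-q)
for pt,ps in (((456.4,215.6),(300+442/3.5,300+100/3.5)),((525.6,251.4),(300+463/3.5,300+392/3.5))):
    p,e=tri(c,pt,cs,ps); print(p,e,(p[:2]-C)@ex,(p[:2]-C)@ey)
E
```

```text
rack z60 [[ 673.6 -364.4   60. ]
 [ 594.2 -523.6   60. ]
 [ 638.9 -547.6   60. ]
 [ 716.2 -384.8   60. ]]
lid edge [[ 552.6 -360.4  100. ]
 [ 483.3 -493.7  100. ]]
[[212.3 135.8]
 [216.2 -42. ]]
[[103.4  83. ]
 [104.2 -67.2]
 [110.   15.2]
 [106.2 -14.6]]
[ 556.3 -363.1   98.1] 0.7715814593426794 107.92013098705378 82.35055078412158
[ 478.5 -511.4   96.9] 0.5491434765370659 108.15800416373331 -85.09966169673132
```

View pics/t1.png

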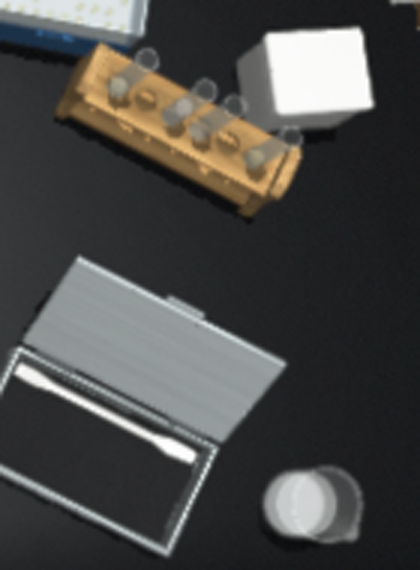

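Emit:
arm_command([
  {"fingers":0.0,"x":0.0,"y":0.0,"z":0.03,"twist":0},
  {"fingers":0.0,"x":0.025,"y":-0.02,"z":0.045,"twist":0},
  {"fingers":0.0,"x":0.05,"y":-0.042,"z":0.045,"twist":0},
  {"fingers":0.0,"x":0.075,"y":-0.063,"z":0.045,"twist":0},
  {"fingers":0.0,"x":0.1,"y":-0.083,"z":0.045,"twist":0},
  {"fingers":0.0,"x":0.118,"y":-0.0985,"z":0.045,"twist":0},
  {"fingers":0.0,"x":0.118,"y":-0.0985,"z":0.045,"twist":0},
  {"fingers":0.0,"x":0.118,"y":-0.0985,"z":0.01,"twist":0},
  {"fingers":0.0,"x":0.118,"y":-0.0985,"z":-0.025,"twist":0},
  {"fingers":0.0,"x":0.118,"y":-0.0985,"z":-0.05,"twist":0},
])

```text
time: 20.35
ee_pos: [531.5, -479.0, 68.7]
eef_rot: [-0.938, 1.549, -1.561]
ft_force: [0.1, -0.9, -0.5]
opening: 0.1
```

```bash
python3 look.py u wrist side
```

```text
20.35 [ 531.452 -478.957   68.661] jaw yaw -27.683304918195155 q [ 0.699  0.739 -0.013  1.479  0.012  0.916  0.199] F [ 0.075 -0.934 -0.457] M [0.009 0.045 0.003] open 0.05666802379423901
```

View pics/u_wrist.png

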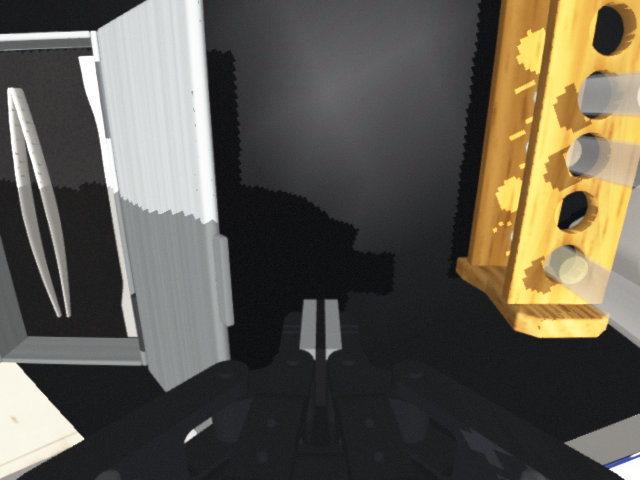

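View pics/u_side.png

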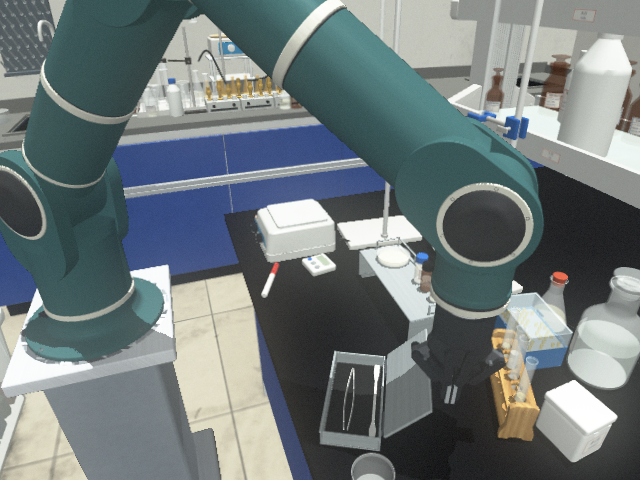

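Emit:
arm_command([
  {"fingers":0.0,"x":-0.009,"y":0.005,"z":0.008,"twist":0},
  {"fingers":0.0,"x":-0.018,"y":0.009,"z":0.008,"twist":0},
  {"fingers":0.0,"x":-0.0265,"y":0.014,"z":0.008,"twist":0},
  {"fingers":0.0,"x":-0.0354,"y":0.0186,"z":0.008,"twist":0},
  {"fingers":0.0,"x":-0.044,"y":0.0233,"z":0.008,"twist":0},
  {"fingers":0.0,"x":-0.053,"y":0.028,"z":0.008,"twist":0},
  {"fingers":0.0,"x":-0.062,"y":0.0326,"z":0.008,"twist":0},
  {"fingers":0.0,"x":-0.071,"y":0.0373,"z":0.008,"twist":0},
  {"fingers":0.0,"x":-0.078,"y":0.041,"z":0.008,"twist":0},
  {"fingers":0.0,"x":-0.083,"y":0.044,"z":0.008,"twist":0},
])

```text
time: 21.28
ee_pos: [449.7, -436.4, 81.7]
eef_rot: [-0.937, 1.544, -1.566]
ft_force: [1.6, -2.0, 0.6]
opening: 0.2
```

```bash
python3 look.py v side
```

```text
21.2833 [ 449.683 -436.384   81.744] jaw yaw -27.69720596905089 q [ 0.733  0.584 -0.017  1.731  0.013  0.815  0.227] F [ 1.617 -2.025  0.575] M [-0.307 -0.173  0.023] open 0.19824828069150932
```

View pics/v_side.png

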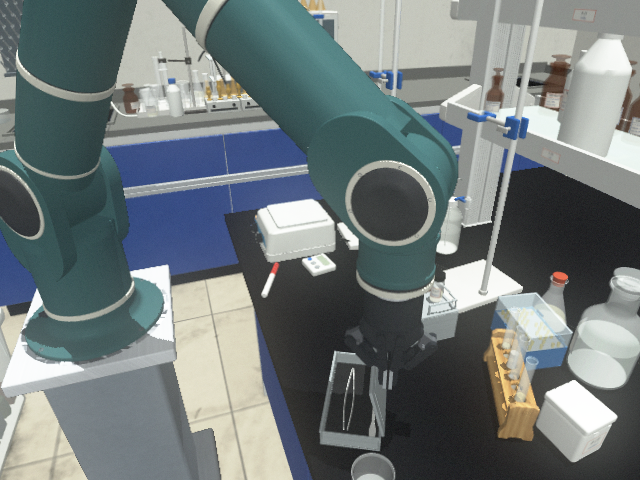

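Emit:
arm_command([
  {"fingers":0.0,"x":-0.008,"y":0.004,"z":0,"twist":0},
  {"fingers":0.0,"x":-0.016,"y":0.0084,"z":0,"twist":0},
  {"fingers":0.0,"x":-0.024,"y":0.0126,"z":0,"twist":0},
  {"fingers":0.0,"x":-0.032,"y":0.0168,"z":0,"twist":0},
  {"fingers":0.0,"x":-0.041,"y":0.0214,"z":-0.008,"twist":0},
  {"fingers":0.0,"x":-0.046,"y":0.0242,"z":-0.016,"twist":0},
  {"fingers":0.0,"x":-0.046,"y":0.0242,"z":-0.024,"twist":0},
  {"fingers":0.0,"x":-0.046,"y":0.0242,"z":-0.032,"twist":0},
  {"fingers":0.0,"x":-0.046,"y":0.0242,"z":-0.036,"twist":0},
  {"fingers":0.0,"x":-0.046,"y":0.0242,"z":-0.036,"twist":0},
])

```text
time: 22.17
ee_pos: [403.2, -411.1, 41.6]
eef_rot: [-0.938, 1.549, -1.561]
ft_force: [0.3, -0.5, 0.2]
opening: 0.1
```

```bash
python3 look.py w side
```

```text
22.1667 [ 403.164 -411.122   41.578] jaw yaw -27.6717440734989 q [ 0.756  0.574 -0.018  1.873  0.015  0.688  0.246] F [ 0.28  -0.539  0.152] M [ 0.034  0.014 -0.011] open 0.12649918082398617
```

View pics/w_side.png

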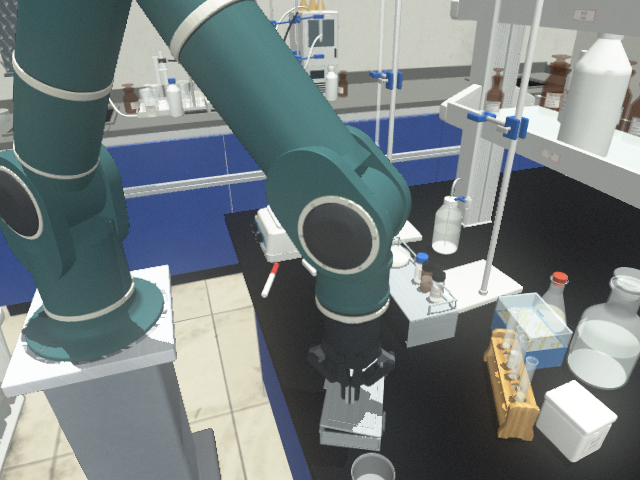

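Emit:
arm_command([
  {"fingers":0.0,"x":0,"y":0,"z":0.04,"twist":0},
  {"fingers":0.0,"x":-0.01,"y":0,"z":0.08,"twist":0},
  {"fingers":0.0,"x":-0.03,"y":0.02,"z":0.12,"twist":0},
  {"fingers":0.0,"x":-0.04,"y":0.06,"z":0.15,"twist":0},
  {"fingers":0.0,"x":-0.04,"y":0.1,"z":0.15,"twist":0},
  {"fingers":0.0,"x":-0.04,"y":0.14,"z":0.15,"twist":0},
  {"fingers":0.0,"x":-0.04,"y":0.18,"z":0.15,"twist":0},
])

```text
time: 22.8
ee_pos: [363.3, -238.1, 194.1]
eef_rot: [-0.936, 1.545, -1.565]
ft_force: [3.1, 0.5, 0.1]
opening: 0.1
```

```bash
python3 look.py x side top; python3 - <<'E'
from h import *
im,c=load("x","side"); crop(im,290,310,420,470,3.5,"pics/x2.png")
im,c=load("x","top"); crop(im,110,140,540,330,1.8,"pics/x3.png"); 
E
```

```text
22.8 [ 363.296 -238.071  194.096] jaw yaw -27.7347288127399 q [ 0.604  0.116 -0.102  2.108  0.018  0.907  0.007] F [3.078 0.47  0.059] M [ 0.014 -0.052  0.015] open 0.11730383997943102
```

View pics/x2.png

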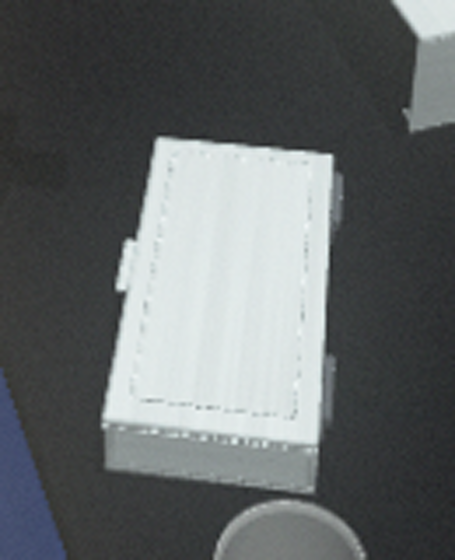

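View pics/x3.png

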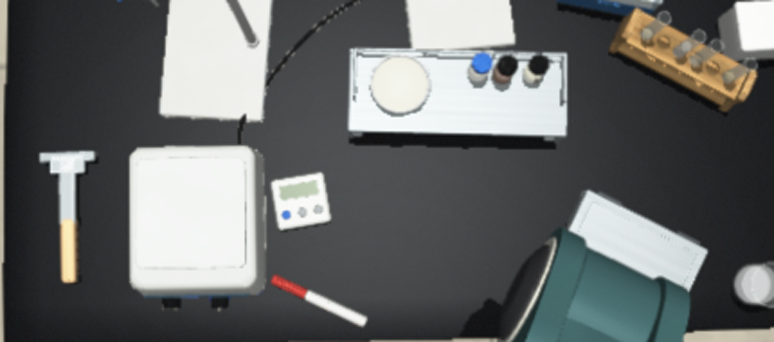

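```bash
python3 - <<'E'
from h import *
np.set_printoptions(suppress=True,precision=1)
im,c=load("x","side")
C=np.array([422.5,-385.7,0]);ex=np.array([.885,-.466,0]);ey=np.array([.466,.885,0])
print(proj(c,[C+u*ex+v*ey+[0,0,34] for u,v in ((-45,84),(-45,-84),(44,-84),(44,84))]))
print(np.array([[157,138],[104,423],[318,445],[333,155]])/3.5+[290,310])
im,c=load("x","top"); a,_=load("k","top")
print(onz(c,[[149,297],[149,262.4]],21))
b=cv2.imread("pics/a_top.png"); d=cv2.absdiff(im,b).max(2); 
for n,(x0,y0,x1,y1) in dict(rake=(125,215,172,305),marker=(255,288,320,325),riser=(300,160,430,218),timer=(258,232,297,270)).items(): print(n,(d[y0:y1,x0:x1]>40).sum())
E
```

```text
[[334.  348.4]
 [318.6 428.8]
 [380.7 436.2]
 [385.  353.2]]
[[334.9 349.4]
 [319.7 430.9]
 [380.9 437.1]
 [385.1 354.3]]
[[399.1 305.1  21. ]
 [476.  305.   21. ]]
rake 357
marker 0
riser 1
timer 0
```

```bash
python3 -c "
from workcell import job_done; print(job_done())"
```

```text
the job is handed in; nothing more can be done
None
```

The job is done and handed in at about 23 s of robot time, well inside the 72 s limit. I raked the forceps out from under the riser and put the rake back flat where it lay. Then I laid the forceps lengthwise in the case in front of the spatula and closed the lid.

- **Forceps:** after release, the wrist and side views showed them lying lengthwise in front of the spatula, clear of the walls. The lid now covers them, so I couldn't look again after closing it.
- **Lid:** its corners sit within about 2 pixels of where a fully closed lid should appear in the side view, so it is shut flat.
- **Rake:** it is level and within about 2 mm of where it started. This is the one object the before/after picture comparison showed as changed, because of that small shift.
- **Left alone:** the marker is unchanged in the top view. So is the riser top with the vials and dish, apart from one pixel.
- **Forces:** the highest wrist force I read was about 25 N, when the gripper closed on the rake and pressed the bench. The gripper was touching nothing at hand-in.

My first two move calls were refused for missing keys, before anything had moved. My first look under the riser also turned the camera the wrong way and cost a few seconds.

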